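# Mark graded jar lids in the slide-fed marker and stack them

## Robot

A 6-joint arm with a two-finger parallel gripper is mounted at the origin on the work surface. World frame = base frame: x ahead of the robot, y to its left, z up, the work surface at z = 0. Lengths are in m, angles in rad, forces in N, time in s.
With the tool pointing down it reaches from about 0.225 to 0.875 m from the base axis. Payload 3.4 kg.
Tool frame: the origin (TCP) lies on the centre line of the jaws, within the pads' length; the fingertips stand 17 mm ahead of it and the grasp point (between the pads) lies 2 mm behind it (manip.finger_overhang is the distance from the TCP to the fingertips, in m); y points along the fingers, x is the direction in which the jaws open and shut, and the axes are right-handed (so a half turn about y gives the same grasp; the last joint's range is limited). The gripper opens to 85 mm and grips with 20 to 120 N. Pads are 22 mm wide; open, the fingers measure 114 mm over their backs; the gripper's body (76 mm by 85 mm) begins 54 mm behind the grasp point. The pads swing forward as they close: fully open they stand 13 mm farther back than shut.
Start: joints at [1.008, 0.276, 1.505, -0, 1.361, -0.121], TCP at [0.246, 0.52, 0.248] pointing down, gripper open.
Joint ranges: [-2.89, 2.89], [-0.75, 2.08], [0.22, 2.7], [-1.18, 4.32], [0.11, 2.71], [-2.7, 2.7]. Speed limits (rad/s): [2.57, 2.57, 3.14, 3.14, 3.14, 3.14].

## Interface

Orientations are given as a unit quaternion [w, x, y, z].
In Python, from rig import manip gives the robot as it stands.
- The arm moves only by the tool arm_command, never from a script. Its argument "commands" is a list of rows, each a list of 3 entries, a list of its own where there are three numbers: the finger opening in cm, from 0 to 8.54, then the shift along the world's x, y, z in cm, then the turn about the world's z in rad. A call has 1 to 12 rows; each row shifts and turns the commanded pose from where the row before left it; what a row does not reach is not made up. A row lasts 1/10 s, in which the tool goes at most 50 mm and 8.59 degrees, less where a joint would pass 70% of its speed; a pose out of reach is approached as far as the arm can. A call with a gripper value outside its range is refused whole. The fingers move at their own pace and stop on an object; "grip_force" is the grip in N (left out, the last holds). Time passes only in rows, so rows that do not move let the fingers close. It gives the time, the measured TCP pose, the force and the opening at its end, in the units of the state.
- manip.get_state(): the state, without advancing time (a new reading comes with each control period).
- manip.get_image(name): name is "scene" or "top" or "wrist"; returns a dict with "pixels" (420x560x3 uint8, red, green, blue), "range_z" (420x560 float32, m along the optical axis (not along the pixel's ray), 0 where there is no reading), "intrinsics" (3x3 intrinsics, pixels), "k1" (the pictures are not rectified: a ray, as slopes to the right and down, at radius r is drawn at 1 + k1 r^2 times it, then the intrinsics apply), "R" (3x3) and "t" (3): a world point X has camera coordinates R X + t. Camera axes: x right, y down, z forward; pixel columns grow to the right and rows downward; lengths in m; the calibration is good to about 2 mm. A picture is of the moment at which its call begins.
- manip.sign_off(): hands the job in, once; it reports no verdict.
The state is a dict: "clock": time; "qpos": joint angles; "qd": joint speeds; "effort": joint torques, N m; "position": TCP position; "ee_rot": TCP orientation; "contact_force": force on the tool from outside, world axes, zero at the start; "moment": the same for the moment, N m; "width": finger opening in m.
Only numpy, scipy, OpenCV 4.12 (cv2) and the standard library are available. Lean on these libraries where they do the work, as an engineer would, in place of code of your own. Each camera call takes 0.05 s, during which the arm holds its last target.

## Task

Clear the white trial disc off the marking machine's pad into the yellow scrap bin, then run the pink lids through the machine one at a time, largest first: lay the lid centred on the pad, push the slide fully home against its spring, keep it there for two seconds while it marks, and let it come back out. Build the marked lids into one neat, centred stack on the round wooden plate, largest at the bottom and smallest on top. Leave the slide out and do not disturb the other things on the table; there may be fewer lids than sizes.

Things in the scene. Friction and masses are not known exactly. Their poses are not given: they have to be found in the camera images.
- lid_a: flat glazed ceramic lid, a plain disc 68 mm across and 12 mm thick (largest of the four sizes, palest pink, with a thin white ring on its face), about 100 g; it starts flat on the grey ware board. Origin: centre of the underside, z up. May be absent.
- lid_b: flat glazed ceramic lid, a plain disc 60 mm across and 12 mm thick (second largest of the four sizes, light pink, with a thin white ring on its face), about 80 g; it starts flat on the grey ware board. Origin: centre of the underside, z up. May be absent.
- lid_c: flat glazed ceramic lid, a plain disc 52 mm across and 12 mm thick (third largest of the four sizes, rose, with a thin white ring on its face), about 60 g; it starts flat on the grey ware board. Origin: centre of the underside, z up. May be absent.
- lid_d: flat glazed ceramic lid, a plain disc 44 mm across and 12 mm thick (smallest of the four sizes, deep coral, with a thin white ring on its face), about 40 g; it starts flat on the grey ware board. Origin: centre of the underside, z up. May be absent.
- trial: white unglazed trial disc, 44 mm across, 10 mm thick, about 35 g, that starts lying on the slide's pad. Origin: centre of the underside.
- plate: round dark-wood plate, 140 mm across, 12 mm thick, about 450 g, lying loose on the table. Origin: centre of the underside, so its top is at origin + 12 mm.
- bin: yellow scrap bin fixed to the table, open box 135 x 135 mm outside, 50 mm high, walls and floor 4 mm. Origin: centre of the underside; sides along its own x and y.
- board: grey wooden ware board fixed to the table, 250 x 250 mm, 10 mm thick; the lids start on it. Origin: centre of the underside.
- marker: white enclosed marking machine fixed to the table, 300 mm wide, front 260 mm high (head and hose behind are higher). Origin: on the table under the middle of its front face; own +x points into the machine (the way the slide is pushed), z up. The slide's bay is 116 mm wide, its roof 105 mm above the table; a fixed rail bed 104 mm wide, 28 mm high, reaches 160 mm out in front.
- pad (a point): centre of the top face of the slide's round black rubber pad (80 mm across, 6 mm thick, top 48 mm above the table, white dot at the centre), where a lid is laid; moves with the slide. Slide plate under it: 96 mm wide, top 42 mm above the table. Slide out: the centre is 80 mm in front of the machine's face; slide home: 40 mm behind it. Axes as marker.
- push_face (a point): on the outer face (away from the machine) of the slide's blue upright push plate, on the slide's centre line, 80 mm above the table. The plate is 72 mm wide, 10 mm thick, and stands from 32 to 98 mm above the table, 110 mm outward of the pad's centre. Push it along the marker's +x. Axes as marker; moves with the slide.
- slide (a joint): travel of the loading slide: 0 = out (rest), 0.120 m = fully home at its stop. A spring pushes it out with 5 N at rest rising to 13 N when home; a damper adds 50 N per m/s, so let go it comes out by itself in about 1 s.
- pot1: squat white pot, 80 mm across, 60 mm high; a bystander. Origin: centre of the underside.
- pot2: squat white pot, 80 mm across, 60 mm high; a bystander. Origin: centre of the underside.
- pot3: squat pink pot, 80 mm across, 60 mm high; a bystander. Origin: centre of the underside.
- jar: glass jar with white cap, 60 mm across, 85 mm high; a bystander. Origin: centre of the underside.
- cup: blue cup, 72 mm across, 85 mm high; a bystander. Origin: centre of the underside.
- brush: brush lying on the table; a bystander. Origin: within its handle line.
- spatula: spatula lying on the table; a bystander. Origin: within its handle line.
- tile: coral glaze tile, 45 x 45 x 8 mm, lying on the table; a bystander. Origin: centre of the underside.

How it is judged:
On the way, in this order (a step that is already met when the one before it is completed fails the run):
1. the 68 mm lid (if present) lies flat and centred on the pad (within 10 mm) while the slide is held fully home (within 4 mm of its stop) for a full second (horizontal distance between lid_a and pad below 0.01 m and z of lid_a in the frame of pad below 0.006 m and angle between lid_a's own z axis and vertical below 0.12 rad and ((x of lid_a in the frame of pad below -0.006 m and x of lid_a in the frame of marker above 0.026 m) or (x of lid_a in the frame of pad below -0.002 m and x of lid_a in the frame of marker above 0.03 m) or (x of lid_a in the frame of pad below 0.002 m and x of lid_a in the frame of marker above 0.034 m) or (x of lid_a in the frame of pad below 0.006 m and x of lid_a in the frame of marker above 0.038 m) or (x of lid_a in the frame of pad below 0.01 m and x of lid_a in the frame of marker above 0.042 m))), for 1 s.
2. the 60 mm lid (if present) lies flat and centred on the pad (within 10 mm) while the slide is held fully home (within 4 mm of its stop) for a full second (horizontal distance between lid_b and pad below 0.01 m and z of lid_b in the frame of pad below 0.006 m and angle between lid_b's own z axis and vertical below 0.12 rad and ((x of lid_b in the frame of pad below -0.006 m and x of lid_b in the frame of marker above 0.026 m) or (x of lid_b in the frame of pad below -0.002 m and x of lid_b in the frame of marker above 0.03 m) or (x of lid_b in the frame of pad below 0.002 m and x of lid_b in the frame of marker above 0.034 m) or (x of lid_b in the frame of pad below 0.006 m and x of lid_b in the frame of marker above 0.038 m) or (x of lid_b in the frame of pad below 0.01 m and x of lid_b in the frame of marker above 0.042 m))), for 1 s.
3. the 52 mm lid (if present) lies flat and centred on the pad (within 10 mm) while the slide is held fully home (within 4 mm of its stop) for a full second (horizontal distance between lid_c and pad below 0.01 m and z of lid_c in the frame of pad below 0.006 m and angle between lid_c's own z axis and vertical below 0.12 rad and ((x of lid_c in the frame of pad below -0.006 m and x of lid_c in the frame of marker above 0.026 m) or (x of lid_c in the frame of pad below -0.002 m and x of lid_c in the frame of marker above 0.03 m) or (x of lid_c in the frame of pad below 0.002 m and x of lid_c in the frame of marker above 0.034 m) or (x of lid_c in the frame of pad below 0.006 m and x of lid_c in the frame of marker above 0.038 m) or (x of lid_c in the frame of pad below 0.01 m and x of lid_c in the frame of marker above 0.042 m))), for 1 s.
4. the 44 mm lid (if present) lies flat and centred on the pad (within 10 mm) while the slide is held fully home (within 4 mm of its stop) for a full second (horizontal distance between lid_d and pad below 0.01 m and z of lid_d in the frame of pad below 0.006 m and angle between lid_d's own z axis and vertical below 0.12 rad and ((x of lid_d in the frame of pad below -0.006 m and x of lid_d in the frame of marker above 0.026 m) or (x of lid_d in the frame of pad below -0.002 m and x of lid_d in the frame of marker above 0.03 m) or (x of lid_d in the frame of pad below 0.002 m and x of lid_d in the frame of marker above 0.034 m) or (x of lid_d in the frame of pad below 0.006 m and x of lid_d in the frame of marker above 0.038 m) or (x of lid_d in the frame of pad below 0.01 m and x of lid_d in the frame of marker above 0.042 m))), for 1 s.
At the end, for the whole second after the job is handed in: Every lid present lies flat and at rest on the plate, its centre within 10 mm of the plate's centre seen from above, each above all larger ones; the trial disc is in the scrap bin; the slide is out (within 6 mm of rest); the plate lies flat on the table (horizontal distance between each of lid_a, lid_b, lid_c, lid_d and plate below 0.01 m and angle between each of lid_a, lid_b, lid_c, lid_d's own z axis and vertical below 0.1 rad and linear speed of each of lid_a, lid_b, lid_c, lid_d below 0.02 m/s and z of lid_a in the frame of plate between 0.009 and 0.042 m and z of each of lid_b, lid_c, lid_d in the frame of lid_a above 0.008 m and z of lid_b in the frame of plate between 0.009 and 0.042 m and z of each of lid_c, lid_d in the frame of lid_b above 0.008 m and z of lid_c in the frame of plate between 0.009 and 0.042 m and z of lid_d in the frame of lid_c above 0.008 m and z of lid_d in the frame of plate between 0.009 and 0.042 m and x of trial in the frame of bin between -0.062 and 0.062 m and y of trial in the frame of bin between -0.062 and 0.062 m and height (world z) of trial below 0.045 m and value of joint slide below 0.006 m and angle between plate's own z axis and vertical below 0.05 rad and height (world z) of plate below 0.004 m); the robot touches nothing.
It fails at once if a bystander on the table (pots, jar, cup, brush, spatula, tile) is shifted by more than 3 cm or knocked over (distance of any of pot1, pot2, pot3, jar, cup, brush, spatula, tile from where it was at the start of the episode above 0.03 m or angle between any of pot1, pot2, pot3, jar, cup's own z axis and vertical above 0.6 rad).
Of lid_a, lid_b, lid_c, lid_d only 2 to 3 are there at a start; the rules pass over those that are not, and their reading is None.
At some moment in a run one of lid_a, lid_b, lid_c, lid_d, trial may be knocked a few centimetres aside while the robot is not near it.
Once in a run the grip may slacken for a moment while it holds something.
It also fails if it takes over 210 s, if anything falls off the work surface, if the arm or the gripper's body presses on something with over 40 N, if the wrist force passes 120 N, or if a joint passes its speed limit or range.

## Working session

There is one attempt and no reset: what is moved stays moved. The work goes in short steps, Python scripts to look and compute and a tool call to move; the robot and the scene stay as the last step left them, time stands still between calls to the robot, and variables do not carry over. Pictures are saved under pics/ and viewed, and the job is handed in when it is done.

Besides the shell and the picture viewer there is one more tool, called after "Emit:" as a command line: name --argument value ..., lists and objects as JSON in quotes. arm_command: Moves the arm, as the interface text tells. Its arguments: {"type":"object","properties":{"commands":{"type":"array"},"grip_force":{"type":"number"}},"required":["commands"]}

```bash
ls; mkdir -p pics; cat > h.py <<'E'
import numpy as np, cv2
from rig import manip
def snap(name,fn=None):
    im=manip.get_image(name)
    if fn: cv2.imwrite('pics/'+fn,cv2.cvtColor(im['pixels'],cv2.COLOR_RGB2BGR))
    return im
def rays(im,uv):
    K=np.array(im['intrinsics']);uv=np.atleast_2d(np.array(uv,float))
    k1=float(im['k1'])
    d=np.stack([(uv[:,0]-K[0,2])/K[0,0],(uv[:,1]-K[1,2])/K[1,1]],1)
    s=d.copy()
    for _ in range(20):
        s=d/(1+k1*(s**2).sum(1,keepdims=True))
    return np.c_[s,np.ones(len(s))]
def at_z(im,uv,z):
    r=rays(im,uv);R=np.array(im['R']);t=np.array(im['t'])
    d=r@R;c=-R.T@t
    return c+d*((z-c[2])/d[:,2])[:,None]
def by_depth(im,uv):
    uv=np.atleast_2d(np.array(uv));r=rays(im,uv)
    zz=im['range_z'][uv[:,1].astype(int),uv[:,0].astype(int)]
    return (r*zz[:,None]-np.array(im['t']))@np.array(im['R'])
def cloud(im):
    h,w=im['range_z'].shape
    u,v=np.meshgrid(np.arange(w),np.arange(h))
    return by_depth(im,np.c_[u.ravel(),v.ravel()]).reshape(h,w,3)
def st():
    s=manip.get_state()
    for k in s: print(k,np.round(np.array(s[k],float),4).tolist())
E
python3 - <<'E'
from h import *
for n in ['scene','top','wrist']:
    im=snap(n,n+'0.png'); print(n,im['k1'],np.round(im['intrinsics'],1).tolist(),np.round(-np.array(im['R']).T@im['t'],3))
st(); print(manip.finger_overhang)
E
```

```text
pics
scene -0.08702203853150046 [[407.0, 0.0, 283.3], [0.0, 407.0, 207.3], [0.0, 0.0, 1.0]] [ 1.263 -0.139  0.598]
top -0.13333265849367415 [[474.7, 0.0, 280.9], [0.0, 474.7, 207.5], [0.0, 0.0, 1.0]] [0.294 0.087 1.131]
wrist 0.009827603043834577 [[315.5, 0.0, 281.1], [0.0, 315.5, 212.7], [0.0, 0.0, 1.0]] [0.171 0.553 0.373]
clock 0.15
qpos [1.008, 0.2765, 1.5059, -0.0, 1.3607, -0.121]
qd [0.0019, 0.0004, -0.0036, -0.0029, 0.0013, -0.0002]
effort [-0.0003, -41.7147, -24.6032, -0.0003, 0.0076, -0.0]
position [0.2456, 0.5195, 0.2476]
ee_rot [-0.5972, 0.5976, 0.3778, -0.3788]
contact_force [0.0991, -0.1184, 0.676]
moment [0.0045, -0.0179, 0.0018]
width 0.0854
0.017
```

View pics/top0.png

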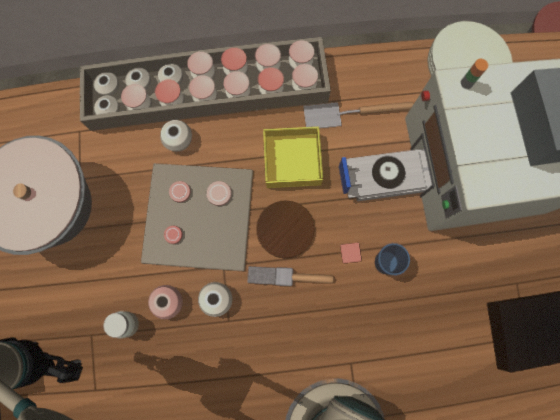

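View pics/scene0.png

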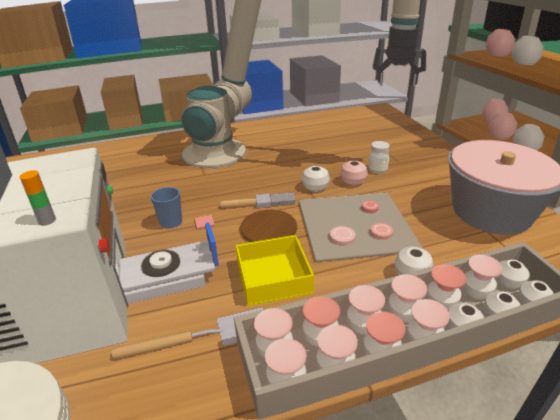

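View pics/wrist0.png

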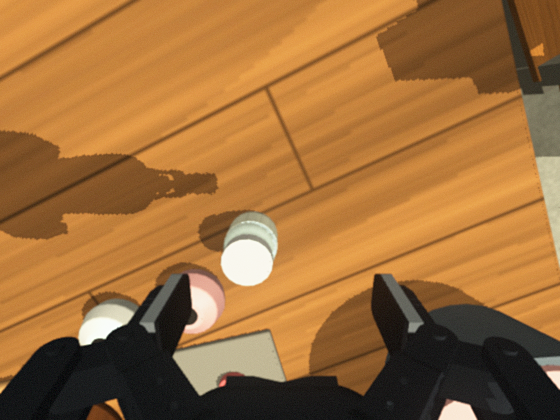

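The top view shows three lids on the board, at (218,193), (179,191) and (174,235). The trial disc is on the pad at (389,171), the bin at (293,158) and the plate at (286,229). The machine is on the right and the blue push plate is at (346,174).

```bash
cat > m.py <<'E'
from h import *
def circ(im,mask,z):
    n,l,s,c=cv2.connectedComponentsWithStats(mask.astype(np.uint8))
    out=[]
    for i in range(1,n):
        if s[i,4]<60: continue
        cs,_=cv2.findContours((l==i).astype(np.uint8),cv2.RETR_EXTERNAL,cv2.CHAIN_APPROX_NONE)
        p=max(cs,key=len)[:,0,:]
        h=at_z(im,p,z)[:,:2].astype(np.float32)
        (cc,r)=cv2.minEnclosingCircle(h)
        A=np.c_[2*h,np.ones(len(h))];q=np.linalg.lstsq(A,(h**2).sum(1),rcond=None)[0]
        out.append((c[i].round(0),s[i,4],q[:2].round(4),round(2000*float(np.sqrt(q[2]+q[0]**2+q[1]**2)),1),round(float(r)*2000,1)))
    return out
E
python3 - <<'E'
from m import *
im=snap('top'); px=im['pixels']; hsv=cv2.cvtColor(px,cv2.COLOR_RGB2HSV)
C=cloud(im)
for u,v in [(218,193),(179,191),(174,235),(200,250),(389,171),(286,229),(293,158),(346,174),(420,300)]:
    print(u,v,px[v,u],hsv[v,u],C[v,u].round(4))
sub=np.zeros(px.shape[:2],bool); sub[170:265,150:248]=1
m=sub&(px[...,0].astype(int)-px[...,1]>25)
for o in circ(im,m,0.022): print('lid',o)
# plate by height
x,y,z=C[...,0],C[...,1],C[...,2]
reg=np.zeros_like(sub);reg[195:262,250:322]=1
for o in circ(im,reg&(z>0.006)&(z<0.02),0.012): print('plate',o)
reg=np.zeros_like(sub);reg[148:196,365:415]=1
for o in circ(im,reg&(z>0.054)&(z<0.07),0.058): print('trial z',o)
for o in circ(im,reg&(hsv[...,2]<60),0.048): print('pad',o)
for o in circ(im,reg&(hsv[...,2]>150),0.058): print('trial w',o)
ym=(hsv[...,0]>22)&(hsv[...,0]<35)&(hsv[...,1]>180)
ys,xs=np.nonzero(ym); s=(xs>255)&(xs<330)&(ys>120)&(ys<195)
p=np.c_[xs,ys][s]; q=C[p[:,1],p[:,0]]; q=q[(q[:,2]>.044)&(q[:,2]<.056)]
print('bin',cv2.minAreaRect(q[:,:2].astype(np.float32)),len(q))
reg=np.zeros_like(sub);reg[140:210,335:435]=1
q=C[reg&(z>.09)&(z<.104)]; print('push',cv2.minAreaRect(q[:,:2].astype(np.float32)),len(q))
q=C[reg&(z>.037)&(z<.045)]; print('slideplate',cv2.minAreaRect(q[:,:2].astype(np.float32)),len(q))
q=C[reg&(z>.024)&(z<.031)]; print('bed',cv2.minAreaRect(q[:,:2].astype(np.float32)) if len(q)>3 else 0,len(q))
E
python3 - <<'E'
from h import *
im=cv2.imread('pics/top0.png')
a=cv2.resize(im[120:270,120:270],None,fx=4,fy=4,interpolation=cv2.INTER_CUBIC)
cv2.imwrite('pics/crop1.png',a)
a=cv2.resize(im[110:230,330:450],None,fx=5,fy=5,interpolation=cv2.INTER_CUBIC)
cv2.imwrite('pics/crop2.png',a)
E
```

```text
218 193 [188 162 149] [ 10  53 188] [0.5775 0.208  0.0244]
179 191 [187 141 130] [  6  78 187] [0.5938 0.3017 0.0243]
174 235 [188 124 114] [  4 100 188] [0.4881 0.3217 0.0239]
200 250 [143 134 118] [ 19  45 143] [0.4467 0.2643 0.0145]
389 171 [174 174 162] [ 30  18 174] [ 0.5748 -0.2014  0.0583]
286 229 [84 54 33] [ 12 155  84] [0.4734 0.0558 0.0123]
293 158 [191 192  83] [ 30 145 192] [0.6498 0.017  0.0041]
346 174 [ 61  89 159] [111 157 159] [ 0.569  -0.092   0.0966]
420 300 [128  90  61] [ 13 133 128] [ 0.2676 -0.2407 -0.0006]
lid (array([179., 191.]), np.int32(316), array([0.5942, 0.3019]), 50.7, 53.8)
lid (array([223., 192.]), np.int32(99), array([0.5785, 0.2082]), 53.2, 58.3)
lid (array([219., 192.]), np.int32(101), array([0.5804, 0.2064]), 26.1, 32.1)
lid (array([172., 234.]), np.int32(274), array([0.4911, 0.3258]), 43.0, 45.3)
plate (array([285., 229.]), np.int32(2621), array([0.475, 0.059]), 137.1, 142.7)
trial z (array([389., 170.]), np.int32(243), array([ 0.5772, -0.2007]), 40.9, 44.1)
pad (array([388., 174.]), np.int32(403), array([ 0.5753, -0.202 ]), 73.2, 77.1)
trial w (array([390., 172.]), np.int32(1026), array([ 0.5732, -0.2025]), 122.3, 162.7)
trial w (array([389., 170.]), np.int32(215), array([ 0.5772, -0.2012]), 39.8, 41.9)
bin ((0.0, 0.0), (0.0, 0.0), 0.0) 0
push ((0.5439743995666504, -0.1852816641330719), (0.20890909433364868, 0.11270957440137863), 84.37690734863281) 189
slideplate ((0.5729539394378662, -0.18865376710891724), (0.20833449065685272, 0.17160308361053467), 84.75434112548828) 1919
bed ((0.539010763168335, -0.23364582657814026), (0.14435607194900513, 0.2283732295036316), 33.011375427246094) 369
```

View pics/crop1.png

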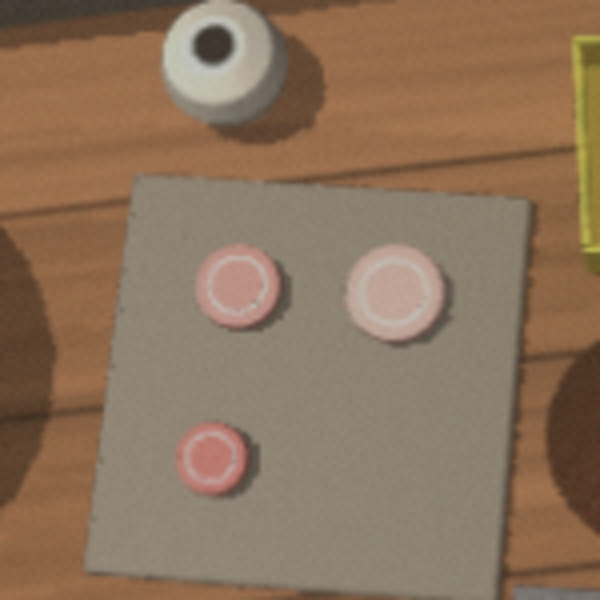

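View pics/crop2.png

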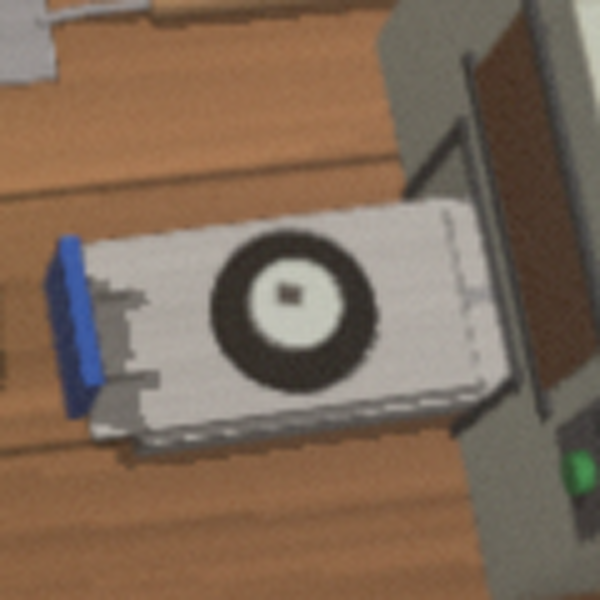

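The crops give diameters near 60, 52 and 44 mm, so the lids are b, c and d and lid_a is absent. The trial disc sits on the pad. Next I need the machine's axis, the bin, the bystanders and the lid_b centre more exactly.

```bash
cat > g.py <<'E'
from m import *
im=snap('top'); px=im['pixels']; hsv=cv2.cvtColor(px,cv2.COLOR_RGB2HSV); C=cloud(im); z=C[...,2]
def R(a,b,c,d):
    r=np.zeros(px.shape[:2],bool); r[b:d,a:c]=1; return r
d=px[...,0].astype(int)-px[...,2]
m=cv2.morphologyEx((R(205,178,236,208)&(z>.018)).astype(np.uint8),cv2.MORPH_OPEN,np.ones((3,3)))
for o in circ(im,m,.022): print('lid b depth',o)
m=cv2.morphologyEx((R(205,178,236,208)&(d>31)).astype(np.uint8),cv2.MORPH_CLOSE,np.ones((5,5)))
for o in circ(im,m,.022): print('lid b col',o)
for n,r in [('c',R(165,176,195,206)),('d',R(160,222,188,248))]:
    m=cv2.morphologyEx((r&(d>40)).astype(np.uint8),cv2.MORPH_CLOSE,np.ones((3,3)))
    for o in circ(im,m,.022): print(n,o)
# bin
m=(hsv[...,1]>120)&(hsv[...,0]>24)&(hsv[...,0]<36)&R(255,120,330,195)
q=at_z(im,np.argwhere(m)[:,::-1],.05); print('bin@.05',cv2.minAreaRect(q[:,:2].astype(np.float32)))
q=C[m]; q=q[q[:,2]>.035]; print('bin depth',cv2.minAreaRect(q[:,:2].astype(np.float32)),len(q))
# slide plate edge
w=(hsv[...,1]<45)&(hsv[...,2]>120)&R(345,140,432,205)
up=[];lo=[]
for u in range(356,416,3):
    v=np.nonzero(w[:,u])[0]
    if len(v): up.append((u,v.min()-.5)); lo.append((u,v.max()+.5))
U=at_z(im,up,.042)[:,:2];L=at_z(im,lo,.042)[:,:2]
for P in (U,L):
    vx,vy,x0,y0=cv2.fitLine(P.astype(np.float32),cv2.DIST_HUBER,0,.001,.001).ravel(); print('edge',np.degrees(np.arctan2(vy,vx)),x0,y0)
b=(hsv[...,0]>100)&(hsv[...,0]<125)&(hsv[...,1]>100)&R(338,145,362,200)
q=C[b]; t=q[(q[:,2]>.09)&(q[:,2]<.106)]; print('push top',len(t),cv2.minAreaRect(t[:,:2].astype(np.float32)))
E
python3 g.py
python3 - <<'E'
from m import *
im=snap('scene'); C=cloud(im); px=im['pixels'];hsv=cv2.cvtColor(px,cv2.COLOR_RGB2HSV)
b=(hsv[...,0]>100)&(hsv[...,0]<125)&(hsv[...,1]>100); b[:215]=0;b[265:]=0;b[:,:200]=0;b[:,222:]=0
q=C[b];print(len(q)); q=q[(q[:,2]>.03)&(q[:,2]<.1)]
# vertical plane fit
A=q[:,:2].astype(np.float32); print(cv2.fitLine(A,cv2.DIST_HUBER,0,.001,.001).ravel(),A.mean(0))
for u,v in [(160,262),(342,236),(382,231),(370,206),(268,226),(212,242)]: print(u,v,C[v,u].round(4))
E
```

```text
lid b depth (array([218., 193.]), np.int32(424), array([0.5779, 0.2071]), 55.0, 59.9)
lid b col (array([218., 193.]), np.int32(481), array([0.5791, 0.2075]), 58.4, 62.0)
c (array([179., 191.]), np.int32(348), array([0.5948, 0.3021]), 49.9, 52.4)
d (array([172., 234.]), np.int32(272), array([0.491 , 0.3258]), 42.6, 45.3)
bin@.05 ((0.6401004791259766, 0.0204407200217247), (0.13592930138111115, 0.14540517330169678), 86.34452819824219)
bin depth ((0.5022595524787903, 0.029873758554458618), (0.13486644625663757, 0.4228576719760895), 86.31682586669922) 404
edge -88.71661 0.62412375 -0.20249295
edge 86.35529 0.52613044 -0.18598165
push top 137 ((0.5735316872596741, -0.09151984751224518), (0.06983298063278198, 0.009917758405208588), 1.318427562713623)
185
[ 0.999917    0.01288412  0.5948445  -0.09272128] [ 0.5948446  -0.09272127]
160 262 [ 0.5926 -0.2016  0.0585]
342 236 [0.5908 0.2028 0.0214]
382 231 [0.6036 0.2999 0.0205]
370 206 [0.4996 0.3227 0.0211]
268 226 [0.4829 0.0555 0.0111]
212 242 [ 0.6095 -0.093   0.0951]
```

Emit:
arm_command --commands '[[8.5,[1.8,-4,0],-0.1],[8.5,[1.8,-4,0],-0.1],[8.5,[1.8,-4,0],-0.1],[8.5,[1.8,-4,0],-0.1],[8.5,[1.8,-4,0],-0.1],[8.5,[1.8,-4,0],-0.1],[8.5,[1.8,-4,0],-0.1],[8.5,[1.8,-4,0],-0.1],[8.5,[1.8,-4,0],-0.1],[8.5,[1.8,-4,0],-0.1],[8.5,[1.8,-4,0],-0.1],[8.5,[1.8,-4,0],-0.03]]'

```text
clock: 1.5
position: [0.4623, 0.0381, 0.2485]
ee_rot: [0.707, -0.707, 0.001, -0.002]
contact_force: [0.2, 0.6, -0.5]
width: 0.0857
```

Emit:
arm_command --commands '[[8.5,[1.8,-3,0],0],[8.5,[1.8,-3,0],0],[8.5,[1.8,-3,0],0],[8.5,[1.8,-3,0],0],[8.5,[1.8,-3,0],0],[8.5,[1.8,-3,0],0],[8.5,[0.7,-3,0],0],[8.5,[0,-3,0],0],[8.5,[0,0,0],0],[8.5,[0,0,0],0]]'

```text
clock: 2.5
position: [0.5767, -0.2005, 0.2479]
ee_rot: [0.707, -0.707, 0.001, -0.001]
contact_force: [0.8, 1.1, -0.4]
width: 0.0849
```

```bash
python3 - <<'E'
from h import *
snap('wrist','w1.png');snap('scene','s1.png');st()
E
```

```text
clock 2.6
qpos [-0.4472, 0.3292, 1.4269, 0.0007, 1.3862, -0.4467]
qd [0.0115, -0.0064, 0.0023, -0.0001, -0.0018, -0.0018]
effort [-0.5736, -44.6433, -24.9034, -0.039, -0.0234, 0.0014]
position [0.5766, -0.1993, 0.2483]
ee_rot [0.7074, -0.7068, 0.0003, -0.0001]
contact_force [0.2051, -0.7121, 0.3175]
moment [-0.0302, -0.0516, 0.0136]
width 0.0854
```

View pics/w1.png

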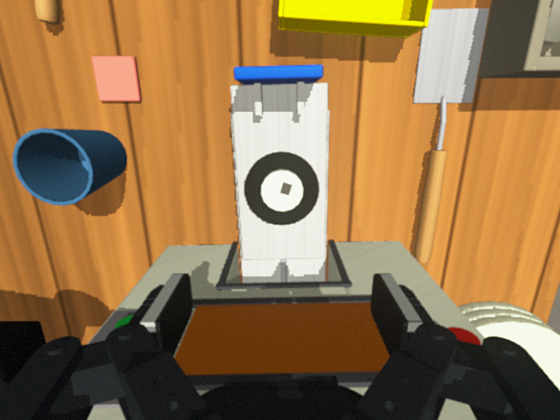

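View pics/s1.png

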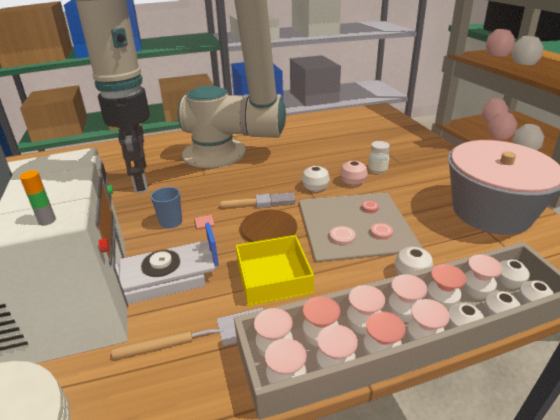

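```bash
python3 - <<'E'
from m import *
im=snap('scene'); C=cloud(im)
sub=np.zeros(C.shape[:2],bool); sub[0:200,60:160]=1
ok=sub&(im['range_z']>0)
P=C[ok]; P=P[(P[:,0]>.45)&(P[:,0]<.75)&(P[:,2]>.2)&(P[:,1]>-.35)&(P[:,1]<-.05)]
for z0 in np.arange(.2,.56,.04):
    q=P[(P[:,2]>=z0)&(P[:,2]<z0+.04)]
    if len(q)>3: print(round(z0,2),len(q),q.min(0).round(3),q.max(0).round(3))
M=C[220:330,10:130].reshape(-1,3); M=M[(M[:,2]>.1)&(M[:,2]<.25)]; 
print('machine',np.percentile(M[:,1],[90,99,100]),M[:,0].min(),M[:,0].max())
im=snap('wrist'); px=im['pixels'];hsv=cv2.cvtColor(px,cv2.COLOR_RGB2HSV)
r=np.zeros(px.shape[:2],bool);r[145:232,238:328]=1
for o in circ(im,r&(hsv[...,2]<90),.048): print('pad',o)
k=r.copy(); 
m=(r&(hsv[...,2]>150)).astype(np.uint8)
n,l,s,c=cv2.connectedComponentsWithStats(m)
i=l[187,270]; print('tr',circ(im,l==i,.058))
b=(hsv[...,0]>100)&(hsv[...,0]<130)&(hsv[...,1]>150); b[:60]=0;b[95:]=0;b[:,:225]=0;b[:,335:]=0
C=cloud(im);q=C[b];print(len(q),np.percentile(q,[5,50,95],axis=0).round(4).tolist())
t=q[q[:,2]>.09];print(cv2.minAreaRect(t[:,:2].astype(np.float32)))
E
```

```text
0.2 288 [ 0.451 -0.285  0.2  ] [ 0.612 -0.278  0.24 ]
0.24 1995 [ 0.45 -0.35  0.24] [ 0.647 -0.189  0.28 ]
0.28 321 [ 0.529 -0.217  0.28 ] [ 0.652 -0.182  0.32 ]
0.32 701 [ 0.511 -0.223  0.32 ] [ 0.651 -0.172  0.36 ]
0.36 1174 [ 0.572 -0.237  0.36 ] [ 0.617 -0.162  0.4  ]
0.4 1215 [ 0.56  -0.236  0.4  ] [ 0.615 -0.162  0.44 ]
0.44 1281 [ 0.574 -0.234  0.44 ] [ 0.615 -0.164  0.48 ]
0.48 1410 [ 0.575 -0.234  0.48 ] [ 0.623 -0.164  0.52 ]
0.52 928 [ 0.577 -0.235  0.52 ] [ 0.615 -0.164  0.547]
machine [-0.28001496 -0.27082571 -0.26449623] 0.47089726887541117 0.7365805977647791
pad (array([281., 188.]), np.int32(2623), array([ 0.5762, -0.2029]), 77.1, 78.9)
tr [(array([281., 191.]), np.int32(1321), array([ 0.5768, -0.2016]), 43.3, 44.7)]
1179 [[0.5426, -0.0987, 0.0952], [0.573, -0.0938, 0.0973], [0.6052, -0.0893, 0.0986]]
((0.5742865800857544, -0.10370060801506042), (0.0702969878911972, 0.02953997068107128), 1.3407063484191895)
```

Emit:
arm_command --commands '[[8.5,[0,-0.2,-4],0],[8.5,[0,0,-4],0],[8.5,[0,0,-4],0],[8.5,[0,0,-3],0],[8.5,[0,0,-2],0],[5.2,[0,0,-0.5],0],[5.2,[0,0,0],0],[5.2,[0,0,0],0],[5.2,[0,0,0],0]]' --grip_force 25

```text
clock: 3.6
position: [0.5779, -0.2025, 0.075]
ee_rot: [-0.707, 0.708, 0.001, 0.001]
contact_force: [0.6, -0.8, 0.6]
width: 0.052
```

```bash
python3 - <<'E'
from h import *
snap('wrist','w2.png');im=snap('scene','s2.png');
a=cv2.imread('pics/s2.png')[180:300,80:240];cv2.imwrite('pics/s2c.png',cv2.resize(a,None,fx=4,fy=4,interpolation=cv2.INTER_CUBIC))
E
```

```text
(no output)
```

View pics/w2.png

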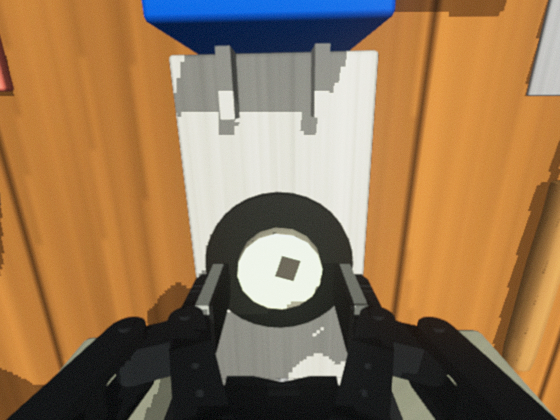

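View pics/s2c.png

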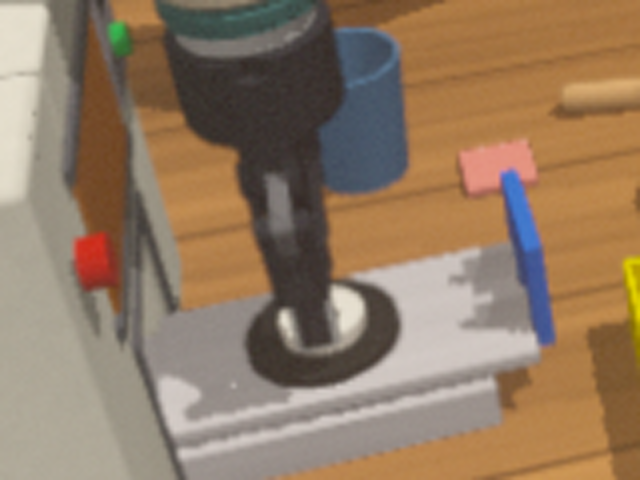

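Emit:
arm_command --commands '[[5.2,[0,0,-0.3],0],[5.2,[0,0,-0.3],0],[5.2,[0,0,-0.1],0],[5.2,[0,0,0],0]]'

```text
clock: 4.1
position: [0.5766, -0.2021, 0.0659]
ee_rot: [0.707, -0.707, 0.001, -0.0]
contact_force: [0.4, 0.1, -0.1]
width: 0.0523
```

Emit:
arm_command --commands '[[3.5,[0,0,0],0],[3.5,[0,0,0],0],[3.5,[0,0,0],0],[3.5,[0,0,0],0],[3.5,[0,0,0],0]]' --grip_force 30

```text
clock: 4.6
position: [0.577, -0.2023, 0.0665]
ee_rot: [-0.707, 0.707, -0.0, 0.0]
contact_force: [0.2, -0.4, 1.9]
width: 0.0419
```

Emit:
arm_command --commands '[[3.5,[0,0,1],0],[3.5,[0,0,3],0],[3.5,[0,0,4],0],[3.5,[0,0,3],0],[3.5,[0,0,0],0]]' --grip_force 40

```text
clock: 5.1
position: [0.5797, -0.2034, 0.1821]
ee_rot: [-0.705, 0.709, 0.003, 0.004]
contact_force: [0.7, -1.1, -1.1]
width: 0.0415
```

```bash
python3 - <<'E'
from h import *
snap('wrist','w3.png');st()
E
```

```text
clock 5.15
qpos [-0.4508, 0.3727, 1.5352, 0.0001, 1.2276, -0.4499]
qd [-0.0016, 0.036, 0.0651, -0.0007, -0.009, 0.0002]
effort [0.0312, -47.7986, -24.4747, 0.004, -0.0155, -0.0]
position [0.5782, -0.2028, 0.1795]
ee_rot [-0.7062, 0.708, 0.0016, 0.0023]
contact_force [-0.4963, 0.0242, -1.5155]
moment [-0.0135, 0.0597, -0.0509]
width 0.0417
```

View pics/w3.png

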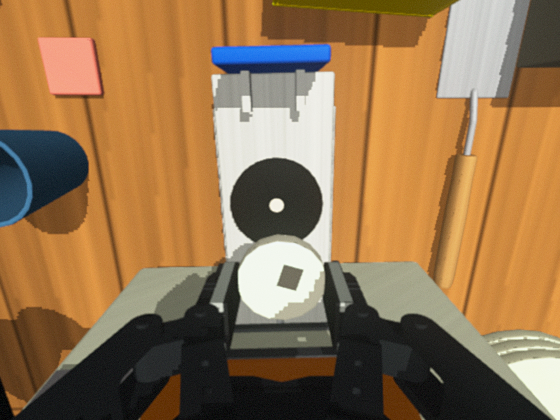

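The disc is held, and the bare pad shows its white dot at (277,205). I'll measure the dot and carry the disc to the bin.

```bash
python3 - <<'E'
from m import *
im=snap('wrist'); px=im['pixels'];hsv=cv2.cvtColor(px,cv2.COLOR_RGB2HSV)
r=np.zeros(px.shape[:2],bool);r[190:220,262:292]=1
for o in circ(im,r&(hsv[...,2]>140),.048): print('dot',o)
# held disc
r=np.zeros(px.shape[:2],bool);r[230:325,236:330]=1
m=cv2.morphologyEx((r&(hsv[...,2]>150)).astype(np.uint8),cv2.MORPH_OPEN,np.ones((3,3)))
s=manip.get_state()['position'];print(s)
for o in circ(im,m,s[2]-.009): print('disc',o)
E
```

```text
dot (array([279., 207.]), np.int32(165), array([ 0.5764, -0.2034]), 11.9, 12.9)
[ 0.5770244  -0.20223073  0.1774202 ]
disc (array([242., 242.]), np.int32(228), array([ 0.5588, -0.1828]), 9.3, 14.2)
disc (array([283., 278.]), np.int32(6391), array([ 0.5786, -0.2028]), 50.1, 67.0)
```

Emit:
arm_command --commands '[[3.5,[1.5,4,0],0],[3.5,[1.5,4,0],0],[3.5,[1.5,4,0],0],[3.5,[1.5,4,0],0],[3.5,[0.3,4,0],0],[3.5,[0,2.3,0],0],[3.5,[0,0,0],0],[3.5,[0,0,0],0]]'

```text
clock: 6.0
position: [0.639, 0.0211, 0.1748]
ee_rot: [-0.707, 0.707, -0.001, -0.001]
contact_force: [-0.3, -0.6, -0.6]
width: 0.0413
```

```bash
python3 - <<'E'
from h import *
snap('wrist','w4.png')
E
```

```text
(no output)
```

View pics/w4.png

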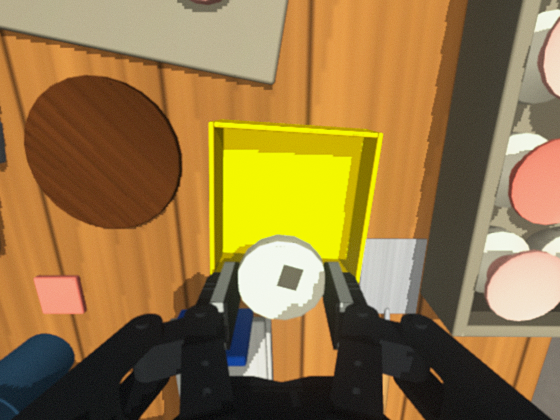

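The disc is held over the bin; the far rim corners are at (211,122) and (382,133). I'll check the bin centre from them.

```bash
python3 - <<'E'
from h import *
im=snap('wrist'); P=at_z(im,[(210,122),(383,132)],.05)[:,:2]
print(P, np.linalg.norm(P[0]-P[1])); m=P.mean(0); d=(P[1]-P[0])/np.linalg.norm(P[1]-P[0])
print(m+ .0675*np.array([d[1],-d[0]]), m-.0675*np.array([d[1],-d[0]]))
E
```

```text
[[0.5843501  0.08974565]
 [0.71684067 0.08221671]] 0.1327043180012488
[0.6467658 0.0185899] [0.65442498 0.15337245]
```

Emit:
arm_command --commands '[[3.5,[0.6,-0.2,-4],0],[3.5,[0,0,-4],0],[3.5,[0,0,-3],0],[3.5,[0,0,-1],0],[3.5,[0,0,0],0],[6.2,[0,0,0],0],[6.2,[0,0,0],0],[6.2,[0,0,0],0],[6.2,[0,0,3],0],[6.2,[0,0,4],0],[6.2,[0,0,5],0],[6.2,[0,0,5],0]]'

```text
clock: 7.3
position: [0.6456, 0.0189, 0.229]
ee_rot: [-0.707, 0.707, 0.0, 0.001]
contact_force: [2.0, 0.2, -0.5]
width: 0.0618
```

```bash
python3 - <<'E'
from h import *
snap('wrist','w5.png'); snap('top','t5.png');st()
E
python3 g.py | grep -E 'lid|^c|^d'
```

```text
clock 7.4
qpos [-0.0782, 0.3865, 1.3676, -0.0, 1.3689, -0.0775]
qd [-0.0008, 0.0523, 0.1146, 0.0005, -0.0609, 0.0004]
effort [-0.0046, -47.3905, -23.9566, -0.0116, 0.542, 0.0001]
position [0.6503, 0.0187, 0.2364]
ee_rot [-0.7066, 0.7076, 0.0063, 0.0068]
contact_force [0.6219, -0.7543, -0.0242]
moment [-0.0254, -0.0241, 0.042]
width 0.062
lid b depth (array([218., 193.]), np.int32(431), array([0.5793, 0.2065]), 53.3, 60.0)
lid b col (array([218., 193.]), np.int32(472), array([0.5792, 0.2074]), 57.8, 60.9)
c (array([179., 191.]), np.int32(346), array([0.5947, 0.3022]), 49.8, 52.2)
d (array([172., 234.]), np.int32(273), array([0.491 , 0.3259]), 42.8, 45.3)
```

View pics/w5.png

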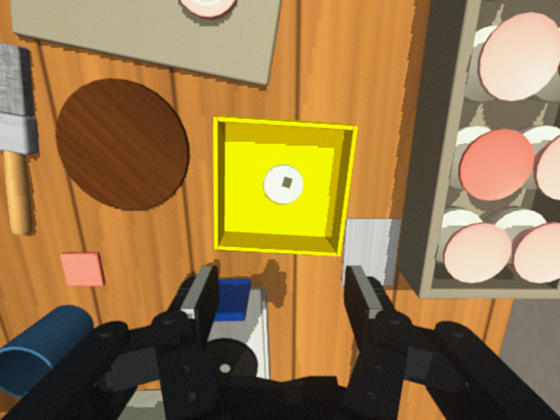

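View pics/t5.png

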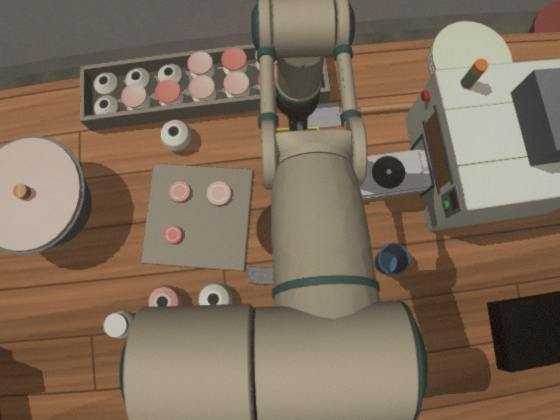

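Emit:
arm_command --commands '[[8.2,[-1.5,4.2,0],0],[8.2,[-1.5,4.2,0],0],[8.2,[-1.5,4.2,0],0],[8.2,[-1.5,4.2,0],0],[8.2,[-0.7,2.1,0],0],[8.2,[0,0,0],0],[8.2,[0,0,0],0],[8.2,[0,0,0],0]]'

```text
clock: 8.25
position: [0.5791, 0.2067, 0.2259]
ee_rot: [-0.707, 0.707, -0.001, 0.001]
contact_force: [0.2, -0.4, -0.5]
width: 0.0821
```

```bash
python3 - <<'E'
from h import *
snap('wrist','w6.png'); st()
E
```

```text
clock 8.3
qpos [0.2298, 0.3486, 1.4531, -0.0007, 1.3404, 0.2324]
qd [-0.0052, -0.0006, -0.0039, 0.0029, 0.0017, -0.0002]
effort [0.4984, -45.8624, -24.3535, 0.0274, 0.0116, -0.0023]
position [0.5792, 0.2065, 0.226]
ee_rot [-0.7068, 0.7074, -0.0009, 0.0008]
contact_force [0.2463, 0.5561, -0.1675]
moment [-0.0633, -0.0364, 0.0068]
width 0.082
```

View pics/w6.png

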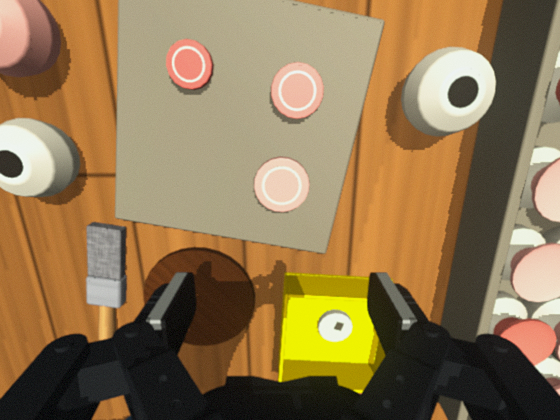

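The wrist view shows lid_b at (281,184), lid_c at (297,91), lid_d at (190,63) and the trial disc lying in the bin.

```bash
cat > wl.py <<'E'
from m import *
import sys
def lid(cam,uv,z,box=45,im=None):
    im=im or snap(cam); px=im['pixels'];hsv=cv2.cvtColor(px,cv2.COLOR_RGB2HSV)
    u,v=map(int,uv)
    r=np.zeros(px.shape[:2],bool);r[max(0,v-box):v+box,max(0,u-box):u+box]=1
    m=r&(hsv[...,2]>165)&((hsv[...,0]<11)|(hsv[...,0]>170))&(hsv[...,1]>35)
    m=cv2.morphologyEx(m.astype(np.uint8),cv2.MORPH_CLOSE,np.ones((5,5)))
    m=cv2.morphologyEx(m,cv2.MORPH_OPEN,np.ones((3,3)))
    return circ(im,m,z)
if __name__=='__main__':
    for o in lid(sys.argv[1],(float(sys.argv[2]),float(sys.argv[3])),float(sys.argv[4])): print(o)
    print(manip.get_state()['position'].round(4) if hasattr(manip.get_state()['position'],'round') else manip.get_state()['position'])
E
python3 wl.py wrist 281 184 .022;python3 wl.py wrist 297 91 .022;python3 wl.py wrist 190 63 .022
python3 - <<'E'
from m import *
im=snap('wrist'); hsv=cv2.cvtColor(im['pixels'],cv2.COLOR_RGB2HSV)
print(hsv[184,281],hsv[184,262],hsv[160,230], by_depth(im,[(281,184),(200,200),(297,91)]).round(4))
E
```

```text
[0.5793 0.2065 0.2261]
(array([296.,  90.]), np.int32(2322), array([0.594 , 0.3017]), 50.1, 51.3)
[0.5793 0.2066 0.2261]
(array([188.,  64.]), np.int32(1798), array([0.4911, 0.3254]), 42.3, 43.9)
[0.5793 0.2067 0.2262]
[ 12  56 238] [ 30  11 239] [ 23  59 177] [[0.5788 0.2091 0.0225]
 [0.4874 0.1877 0.0092]
 [0.5946 0.3016 0.0219]]
```

```bash
sed -i "s/m=r&(hsv.*/m=r\&(hsv[...,2]>200)\&(hsv[...,1]<165)\&((hsv[...,0]<15)|(hsv[...,0]>170)|(hsv[...,1]<40))/" wl.py; for a in "281 184" "297 91" "190 63"; do python3 wl.py wrist $a .022; done
```

```text
(array([281., 185.]), np.int32(2330), array([0.5789, 0.2078]), 58.0, 59.6)
[0.5792 0.207  0.2263]
(array([297.,  90.]), np.int32(2306), array([0.5941, 0.3021]), 50.0, 51.6)
[0.5791 0.2072 0.2263]
(array([188.,  64.]), np.int32(1755), array([0.4908, 0.3255]), 41.9, 43.3)
[0.5791 0.2073 0.2263]
```

Emit:
arm_command --commands '[[7.4,[0,0.1,-4],0],[7.4,[0,0,-4],0],[7.4,[0,0,-4],0],[7.4,[0,0,-4],0],[7.4,[0,0,-2],0],[7.4,[0,0,-1],0],[7.4,[0,0,-0.5],0],[7.4,[0,0,-0.3],0],[7.4,[0,0,-0.2],0],[7.4,[0,0,0],0]]'

```text
clock: 9.65
position: [0.5796, 0.209, 0.0273]
ee_rot: [0.707, -0.707, -0.0, -0.001]
contact_force: [0.1, 1.1, 0.5]
width: 0.0738
```

Emit:
arm_command --commands '[[5,[0,0,0],0],[5,[0,0,0],0],[5,[0,0,0],0],[5,[0,0,0],0],[5,[0,0,0],0]]' --grip_force 50

```text
clock: 10.15
position: [0.5795, 0.209, 0.0278]
ee_rot: [0.707, -0.707, -0.0, -0.001]
contact_force: [-1.7, 0.1, 6.4]
width: 0.0573
```

```bash
python3 - <<'E'
from h import *
snap('wrist','w7.png'); st()
E
```

```text
clock 10.2
qpos [0.2332, 0.5257, 1.7059, -0.0001, 0.9078, 0.2342]
qd [0.0008, 0.0012, -0.001, 0.001, 0.0012, 0.0005]
effort [-0.0228, -46.3842, -17.1717, -0.0097, -0.4265, 0.0046]
position [0.5795, 0.209, 0.0278]
ee_rot [0.7073, -0.7069, -0.0004, -0.0011]
contact_force [-1.0974, -0.306, 6.3266]
moment [-0.0344, 0.302, 0.0588]
width 0.0578
```

View pics/w7.png

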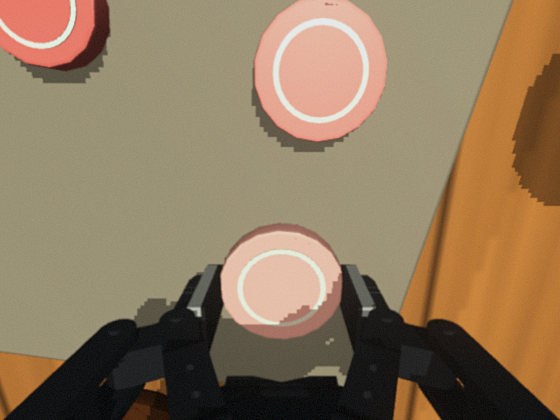

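Emit:
arm_command --commands '[[5,[0,0,0.5],0],[5,[0,0,2],0],[5,[0,0,4],0],[5,[0,0,4],0],[5,[0,0,4],0],[5,[0,0,1],0],[5,[0,0,0],0],[5,[0,0,0],0]]'

```text
clock: 11.0
position: [0.5778, 0.2086, 0.18]
ee_rot: [-0.707, 0.707, -0.001, -0.0]
contact_force: [-0.1, 0.6, -1.5]
width: 0.0573
```

```bash
python3 - <<'E'
from wl import *
im=snap('wrist','w8.png'); s=manip.get_state(); print(np.round(s['position'],4),s['width'],np.round(s['contact_force'],1))
print(lid('wrist',(281,285),s['position'][2]-.0055,70,im)); print(by_depth(im,[(281,270),(281,300)]))
E
```

```text
[0.5775 0.2085 0.1792] 0.05740081042912764 [-0.5  0.8 -0.5]
[(array([277., 277.]), np.int32(8464), array([0.5751, 0.2118]), 51.8, 58.9), (array([338., 348.]), np.int32(273), array([0.6063, 0.1722]), 10.5, 14.6)]
[[0.57731474 0.21683136 0.17367855]
 [0.57729608 0.20075653 0.17402945]]
```

View pics/w8.png

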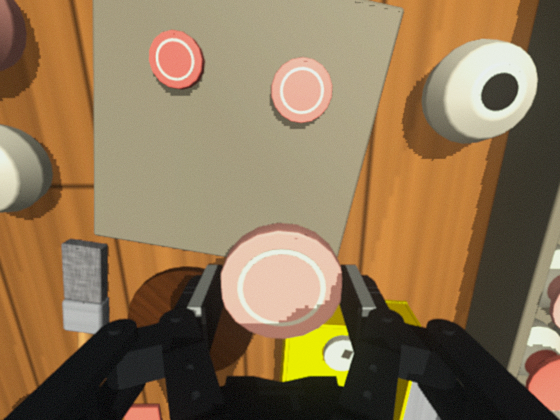

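```bash
python3 - <<'E'
from h import *
im=cv2.imread('pics/w8.png'); 
a=manip.get_image('wrist')
P=at_z(a,[(281,249),(281,327),(236,287),(327,287),(281,224),(281,338)],.1735);print(P.round(4)); print(manip.get_state()['position'])
print(P[:2].mean(0),P[2:4].mean(0),P[4:6].mean(0))
E
```

```text
[[0.577  0.2278 0.1735]
 [0.5769 0.1852 0.1735]
 [0.5556 0.208  0.1735]
 [0.5988 0.208  0.1735]
 [0.577  0.2399 0.1735]
 [0.5769 0.1785 0.1735]]
[0.57748106 0.20848069 0.17900222]
[0.57697158 0.20649425 0.1735    ] [0.57719834 0.20799265 0.1735    ] [0.57697497 0.20924595 0.1735    ]
```

Emit:
arm_command --commands '[[5,[-0.1,-3,0],0],[5,[0,-4,0],0],[5,[0,-4,0],0],[5,[0,-4,0],0],[5,[0,-4,0],0],[5,[0,-4,0],0],[5,[0,-4,0],0],[5,[0,-4,0],0],[5,[0,-4,0],0],[5,[0,-4,0],0],[5,[0,-2.1,0],0],[5,[0,0,0],0]]'

```text
clock: 12.3
position: [0.5771, -0.2052, 0.179]
ee_rot: [0.707, -0.707, 0.003, -0.001]
contact_force: [0.3, 0.4, -0.1]
width: 0.0573
```

Emit:
arm_command --commands '[[5,[0,0,-3],0],[5,[0,0,-3],0],[5,[0,0,-2.5],0],[5,[0,0,-1.5],0],[5,[0,0,0],0],[5,[0,0,0],0],[5,[0,0,0],0]]'

```text
clock: 13.0
position: [0.5785, -0.2019, 0.0821]
ee_rot: [-0.707, 0.707, 0.0, 0.001]
contact_force: [-0.3, 0.4, -1.6]
width: 0.0571
```

```bash
python3 - <<'E'
from wl import *
im=snap('wrist','w9.png'); st()
E
```

```text
clock 13.05
qpos [-0.4497, 0.4612, 1.6573, 0.0002, 1.021, -0.4491]
qd [-0.0014, -0.0036, -0.0017, -0.0005, -0.0029, -0.0018]
effort [0.0543, -48.0264, -20.2172, 0.0058, 0.0146, 0.001]
position [0.5786, -0.2021, 0.0824]
ee_rot [-0.7068, 0.7074, 0.0004, 0.0009]
contact_force [0.4145, -0.2686, -0.6008]
moment [0.0063, -0.0105, 0.0069]
width 0.0574
```

View pics/w9.png

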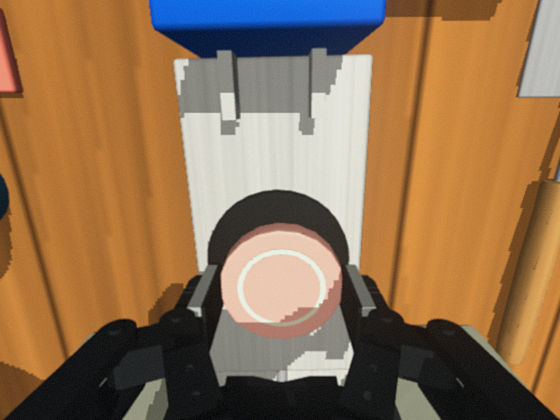

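Emit:
arm_command --commands '[[5,[-0.1,0,-0.6],0],[5,[0,0,-0.5],0],[5,[0,0,-0.3],0],[5,[0,0,-0.1],0],[5,[0,0,0],0],[5,[0,0,0],0]]'

```text
clock: 13.65
position: [0.577, -0.2023, 0.0664]
ee_rot: [-0.707, 0.707, -0.0, 0.0]
contact_force: [0.4, 0.1, -0.6]
width: 0.0575
```

Emit:
arm_command --commands '[[5,[0,0,-0.1],0],[5,[0,0,0],0],[5,[0,0,0],0],[5,[0,0,0],0]]'

```text
clock: 14.05
position: [0.5771, -0.2023, 0.0658]
ee_rot: [-0.707, 0.707, -0.0, 0.001]
contact_force: [0.2, -0.2, 3.6]
width: 0.0575
```

Emit:
arm_command --commands '[[6.2,[0,0,0],0],[6.6,[0,0,0],0],[7.2,[0,0,0],0],[7.2,[0,0,0],0],[7.4,[0,0,2],0],[7.4,[0,0,4],0],[7.4,[0,0,5],0],[7.4,[0,0,5],0],[7.4,[0,0,0],0],[7.4,[0,0,0],0]]'

```text
clock: 15.05
position: [0.5774, -0.2024, 0.2269]
ee_rot: [-0.707, 0.708, 0.001, 0.001]
contact_force: [-0.6, -0.2, -1.0]
width: 0.0741
```

```bash
cat > padck.py <<'E'
from wl import *
import sys
im=snap('wrist',sys.argv[1]); s=manip.get_state(); print(np.round(s['position'],4))
px=im['pixels'];hsv=cv2.cvtColor(px,cv2.COLOR_RGB2HSV)
C=cloud(im)
# predicted pad pixel
X=np.array(im['R'])@np.array([.5765,-.2025,.06])+im['t']; K=im['intrinsics']; u,v=K[0][0]*X[0]/X[2]+K[0][2],K[1][1]*X[1]/X[2]+K[1][2]
print(u,v)
print('lid',lid('wrist',(u,v),.060,60,im))
u,v=int(u),int(v);r=np.zeros(px.shape[:2],bool);r[v-60:v+40,u-60:u+60]=1
m=r&(hsv[...,2]<80)
print('pad',circ(im,m,.048))
E
python3 padck.py w10.png
```

```text
[ 0.5765 -0.202   0.225 ]
279.9816738821246 195.24338687847407
lid [(array([282., 195.]), np.int32(6406), array([ 0.5776, -0.2047]), 120.6, 149.5), (array([280., 195.]), np.int32(2844), array([ 0.5767, -0.2033]), 57.9, 59.2)]
pad [(array([278., 183.]), np.int32(1536), array([ 0.5761, -0.2028]), 77.0, 78.7)]
```

View pics/w10.png

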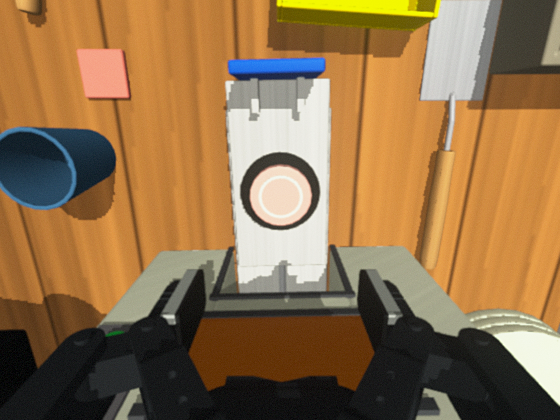

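The lid sits within about 1 mm of the pad's centre, at (280,195). Next is the push, with the fingers closed.

Emit:
arm_command --commands '[[0,[-0.1,4,0],0],[0,[-0.1,4,0],0],[0,[-0.1,4,0],0],[0,[0,2.5,0],0],[0,[0,0,-4],0],[0,[0,0,-4],0],[0,[0,0,-4],0],[0,[0,0,-2.7],0],[0,[0,0,0],0],[0,[0,0,0],0],[0,[0,0,0],0]]'

```text
clock: 16.2
position: [0.5748, -0.0574, 0.0793]
ee_rot: [-0.707, 0.707, 0.0, 0.001]
contact_force: [-0.2, 0.0, 0.7]
width: -0.0003
```

```bash
python3 - <<'E'
from h import *
snap('wrist','w11.png');snap('scene','s11.png');st()
a=cv2.imread('pics/s11.png')[170:310,80:280];cv2.imwrite('pics/s11c.png',cv2.resize(a,None,fx=4,fy=4,interpolation=cv2.INTER_CUBIC))
E
```

```text
clock 16.3
qpos [-0.22, 0.4192, 1.7418, -0.0, 0.9773, -0.219]
qd [-0.0005, -0.0034, 0.0058, 0.0027, -0.0019, -0.0014]
effort [-0.0065, -44.4156, -19.2844, 0.0002, 0.0004, 0.0]
position [0.575, -0.0575, 0.0799]
ee_rot [-0.7068, 0.7074, 0.0008, 0.0015]
contact_force [0.4721, -0.8691, 1.0524]
moment [0.0132, 0.0122, -0.0117]
width -0.0002
```

View pics/s11c.png

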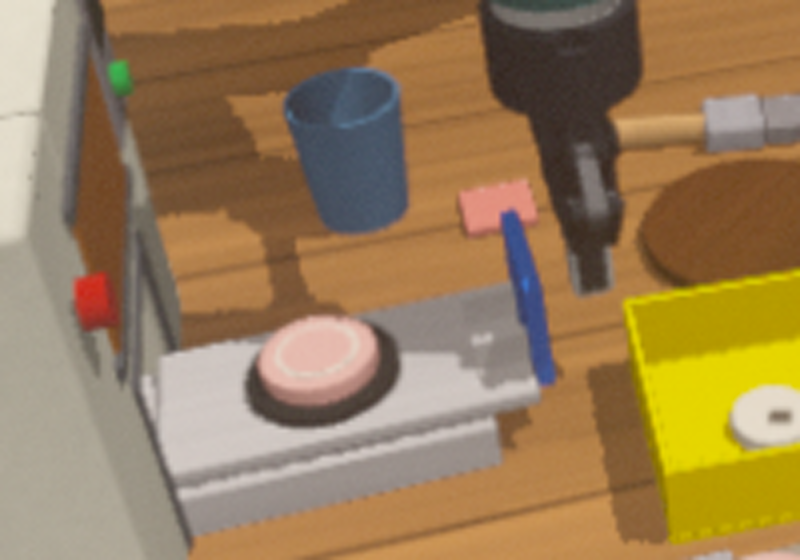

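View pics/w11.png

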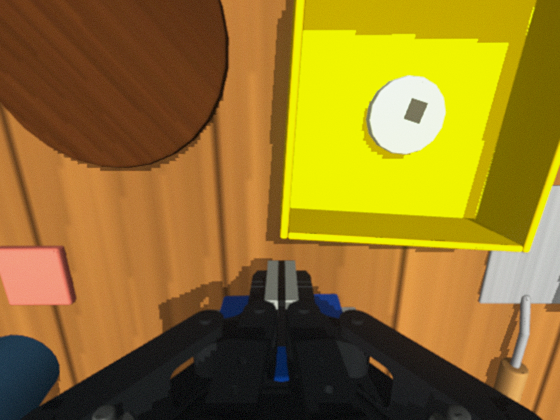

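Emit:
arm_command --commands '[[0,[0,-0.7,0],0],[0,[0,-0.6,0],0],[0,[0,-0.5,0],0],[0,[0,-0.4,0],0],[0,[0,-0.3,0],0],[0,[0,0,0],0]]'

```text
clock: 16.9
position: [0.5742, -0.0813, 0.0789]
ee_rot: [0.708, -0.706, 0.0, -0.001]
contact_force: [0.5, 5.6, 3.0]
width: -0.0
```

Emit:
arm_command --commands '[[0,[0,-0.4,0],0],[0,[0,-0.8,0],0],[0,[0,-1,0],0],[0,[0.1,-1.2,0],0],[0,[0,-1.2,0],0],[0,[0,-1.2,0],0],[0,[0.1,-1.2,0],0],[0,[0,-1.2,0],0],[0,[0,-1,0],0],[0,[0.1,-0.8,0],0],[0,[0,-0.5,0],0],[0,[0,-0.3,0],0]]'

```text
clock: 18.1
position: [0.5765, -0.1859, 0.0789]
ee_rot: [0.71, -0.704, 0.001, -0.001]
contact_force: [0.0, 13.9, 7.6]
width: -0.0003
```

Emit:
arm_command --commands '[[0,[0,-0.2,0],0],[0,[0,-0.2,0],0],[0,[0,0,0],0]]'

```text
clock: 18.4
position: [0.5766, -0.1901, 0.079]
ee_rot: [0.71, -0.704, 0.001, -0.001]
contact_force: [0.5, 12.3, 6.3]
width: 0.0002
```

Emit:
arm_command --commands '[[0,[0,-0.2,0],0],[0,[0,-0.2,0],0],[0,[0,-0.2,0],0],[0,[0,0,0],0]]'

```text
clock: 18.8
position: [0.5767, -0.1958, 0.079]
ee_rot: [0.71, -0.704, 0.001, -0.001]
contact_force: [0.4, 12.2, 6.7]
width: 0.0
```

Emit:
arm_command --commands '[[0,[0,-0.2,0],0],[0,[0,-0.2,0],0],[0,[0,0,0],0]]'

```text
clock: 19.1
position: [0.5767, -0.1962, 0.079]
ee_rot: [0.712, -0.702, 0.002, -0.001]
contact_force: [2.7, 21.9, 9.8]
width: -0.0
```

The force rose from 12 to 22 N with almost no motion, so the slide is on its stop. I'll hold it there.

Emit:
arm_command --commands '[[0,[0,0,0],0],[0,[0,0,0],0],[0,[0,0,0],0],[0,[0,0,0],0],[0,[0,0,0],0],[0,[0,0,0],0],[0,[0,0,0],0],[0,[0,0,0],0],[0,[0,0,0],0],[0,[0,0,0],0],[0,[0,0,0],0],[0,[0,0,0],0]]'

```text
clock: 20.3
position: [0.5767, -0.1962, 0.079]
ee_rot: [0.712, -0.702, 0.001, -0.001]
contact_force: [2.2, 22.1, 9.5]
width: 0.0002
```

```bash
python3 - <<'E'
from h import *
im=snap('scene','s12.png')
a=cv2.imread('pics/s12.png')[170:310,60:260];cv2.imwrite('pics/s12c.png',cv2.resize(a,None,fx=4,fy=4,interpolation=cv2.INTER_CUBIC))
E
```

```text
(no output)
```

View pics/s12c.png

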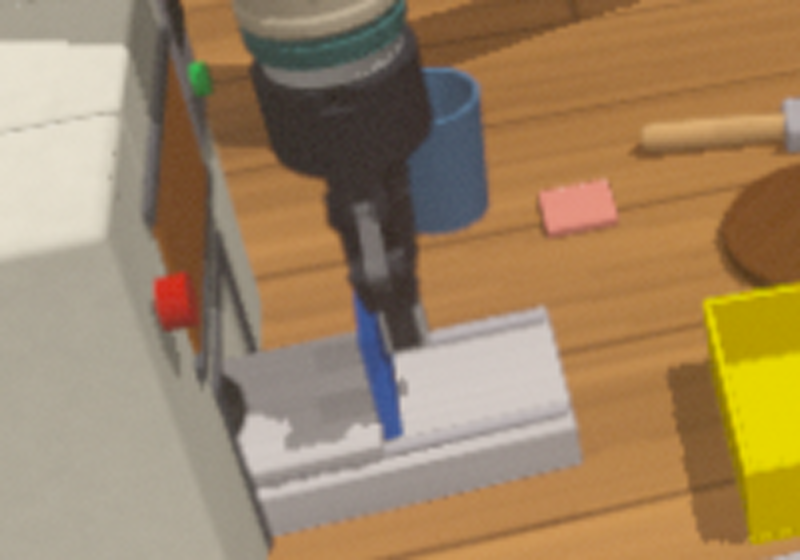

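```bash
python3 - <<'E'
from m import *
im=snap('scene'); C=cloud(im); px=im['pixels'];hsv=cv2.cvtColor(px,cv2.COLOR_RGB2HSV)
b=(hsv[...,0]>100)&(hsv[...,0]<125)&(hsv[...,1]>100); b[:235]=0;b[285:]=0;b[:,:140]=0;b[:,166:]=0
q=C[b]; q=q[(q[:,2]>.03)&(q[:,2]<.1)];print(len(q),np.median(q,0)); print(manip.get_state()['clock'])
E
```

```text
147 [ 0.61251925 -0.21094319  0.07505627]
20.4
```

Emit:
arm_command --commands '[[0,[0,0,0],0],[0,[0,0,0],0],[0,[0,0,0],0],[0,[0,0,0],0],[0,[0,0,0],0],[0,[0,0,0],0],[0,[0,0,0],0],[0,[0,0,0],0],[0,[0,0,0],0]]'

```text
clock: 21.3
position: [0.5767, -0.1962, 0.079]
ee_rot: [0.712, -0.702, 0.001, -0.001]
contact_force: [2.5, 21.7, 9.5]
width: 0.0003
```

Travel measured on the blue plate is about 118 mm, and it sat on the stop for more than 2 s. I'll let it come back out under control.

Emit:
arm_command --commands '[[0,[0,0.6,0],0],[0,[0,0.8,0],0],[0,[-0.1,1,0],0],[0,[0,1.2,0],0],[0,[0,1.2,0],0],[0,[-0.1,1.2,0],0],[0,[0,1.2,0],0],[0,[0,1.2,0],0],[0,[-0.1,1.2,0],0],[0,[0,1.2,0],0],[0,[0,1,0],0],[0,[0,0.8,0],0]]'

```text
clock: 22.5
position: [0.5731, -0.0772, 0.078]
ee_rot: [0.707, -0.707, 0.001, 0.0]
contact_force: [-1.1, 0.6, 1.1]
width: 0.0003
```

Emit:
arm_command --commands '[[0,[0,1,0],0],[0,[0,1,0],0],[0,[0,1,0],0],[7.4,[0,0,4],0],[7.4,[0,0,5],0],[7.4,[0,0,5],0],[7.4,[0,-4,0],0],[7.4,[0.1,-5,0],0],[7.4,[0.1,-5,0],0],[7.4,[0,0,0],0],[7.4,[0,0,0],0]]'

```text
clock: 23.6
position: [0.5757, -0.189, 0.218]
ee_rot: [0.707, -0.707, 0.001, -0.001]
contact_force: [0.6, 0.5, 0.6]
width: 0.0739
```

```bash
python3 padck.py w13.png
```

```text
[ 0.5756 -0.1878  0.218 ]
282.5165661064124 211.8517561197991
lid [(array([284., 210.]), np.int32(6278), array([ 0.577 , -0.2038]), 119.3, 149.6), (array([283., 211.]), np.int32(2880), array([ 0.5768, -0.2026]), 57.9, 59.7)]
pad [(array([281., 199.]), np.int32(1541), array([ 0.5762, -0.2027]), 77.2, 79.1)]
```

View pics/w13.png

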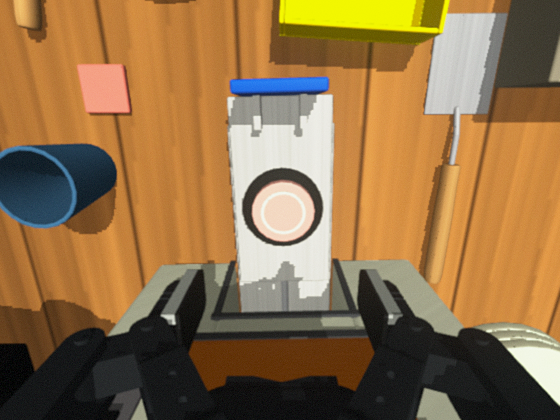

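Emit:
arm_command --commands '[[7.4,[0.1,-1.5,-2],0],[7.4,[0,0,-4],0],[7.4,[0,0,-4],0],[7.4,[0,0,-3],0],[7.4,[0,0,-1.5],0],[7.4,[0,0,-0.5],0],[7.4,[0,0,-0.1],0],[7.4,[0,0,0],0],[7.4,[0,0,0],0]]'

```text
clock: 24.55
position: [0.5778, -0.2032, 0.0687]
ee_rot: [-0.707, 0.708, 0.001, 0.001]
contact_force: [-0.2, 0.2, -0.4]
width: 0.074
```

Emit:
arm_command --commands '[[5,[0,0,0],0],[5,[0,0,0],0],[5,[0,0,0],0],[5,[0,0,0],0],[5,[0,0,0],0]]' --grip_force 50

```text
clock: 25.05
position: [0.5775, -0.2034, 0.0692]
ee_rot: [-0.707, 0.707, 0.0, 0.001]
contact_force: [-1.2, 1.7, 7.3]
width: 0.0569
```

Emit:
arm_command --commands '[[5,[0,0,0.5],0],[5,[0,0,2.5],0],[5,[0,0,4],0],[5,[0,0,4],0],[5,[-2,4,0],0],[5,[-2,4,0],0],[5,[-2,4,0],0],[5,[-2,4,0],0],[5,[-2.2,2,0],0],[5,[0,0,0],0],[5,[0,0,0],0]]'

```text
clock: 26.15
position: [0.475, -0.023, 0.1779]
ee_rot: [-0.707, 0.707, 0.001, 0.001]
contact_force: [0.2, 0.3, -0.5]
width: 0.0564
```

```bash
cat > plate.py <<'E'
from m import *
import sys
im=snap('wrist',sys.argv[1]); print(manip.get_state()['position'].round(4) if 1 else 0, manip.get_state()['width'])
hsv=cv2.cvtColor(im['pixels'],cv2.COLOR_RGB2HSV)
C=cloud(im)
m=(hsv[...,2]<130)&(hsv[...,1]>130)&(np.hypot(C[...,0]-.475,C[...,1]-.058)<.085)
m=cv2.morphologyEx(m.astype(np.uint8),cv2.MORPH_OPEN,np.ones((5,5)))
for o in circ(im,m,.012): print(o)
z=C[...,2]; m=(z>.007)&(z<.02)&(np.hypot(C[...,0]-.475,C[...,1]-.058)<.085)
m=cv2.morphologyEx(m.astype(np.uint8),cv2.MORPH_OPEN,np.ones((5,5)))
for o in circ(im,m,.012): print('d',o)
E
python3 plate.py w14.png
```

```text
[ 0.4757 -0.0236  0.1779] 0.056546242279592415
(array([281., 101.]), np.int32(20973), array([0.4744, 0.0563]), 137.6, 142.3)
d (array([281., 100.]), np.int32(20750), array([0.4751, 0.0574]), 136.7, 139.1)
```

View pics/w14.png

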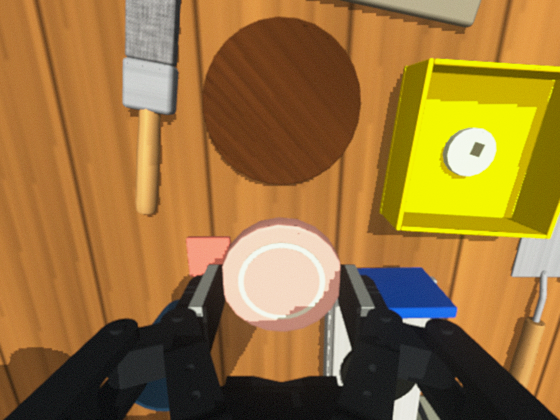

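Emit:
arm_command --commands '[[5,[0,4,0],0],[5,[0,4.1,0],0],[5,[0,0,-4],0],[5,[0,0,-4],0],[5,[0,0,-3],0],[5,[0,0,-2],0],[5,[0,0,-0.8],0],[5,[0,0,-0.3],0],[5,[0,0,0],0],[5,[0,0,0],0],[5,[0,0,0],0]]'

```text
clock: 27.3
position: [0.4758, 0.0577, 0.0373]
ee_rot: [-0.707, 0.707, 0.0, 0.001]
contact_force: [0.2, -0.1, -0.0]
width: 0.0568
```

Emit:
arm_command --commands '[[5,[-0.1,0,-0.2],0],[5,[0,0,-0.2],0],[5,[0,0,0],0],[5,[0,0,0],0]]'

```text
clock: 27.7
position: [0.474, 0.0579, 0.0333]
ee_rot: [-0.707, 0.707, 0.0, 0.001]
contact_force: [-1.4, -0.0, 7.4]
width: 0.0569
```

Emit:
arm_command --commands '[[5.9,[0,0,0],0],[6.3,[0,0,0],0],[7.2,[0,0,0],0],[7.2,[0,0,0],0],[7.4,[0,0,2],0],[7.4,[0,0,4],0],[7.4,[0,0,4],0],[7.4,[0,0,4],0],[7.4,[0,0,4],0],[7.4,[0,0,0],0],[7.4,[0,0,0],0]]'

```text
clock: 28.8
position: [0.4741, 0.0579, 0.213]
ee_rot: [-0.707, 0.707, 0.0, 0.001]
contact_force: [0.2, 0.5, 0.2]
width: 0.074
```

```bash
python3 plate.py w15.png; python3 - <<'E'
from wl import *
im=snap('wrist')
X=np.array(im['R'])@np.array([.475,.058,.024])+im['t']; K=im['intrinsics']; u,v=K[0][0]*X[0]/X[2]+K[0][2],K[1][1]*X[1]/X[2]+K[1][2]
print(u,v,lid('wrist',(u,v),.024,50,im)); print(by_depth(im,[(u,v)]))
E
```

```text
[0.4732 0.0578 0.2117] 0.073966497289598
(array([282., 181.]), np.int32(10069), array([0.4753, 0.0575]), 135.6, 141.8)
d (array([283., 181.]), np.int32(10360), array([0.4756, 0.0577]), 136.3, 138.5)
283.42284717224464 189.850910965744 [(array([282., 190.]), np.int32(2409), array([0.4732, 0.0572]), 56.4, 59.7)]
[[0.47499375 0.05823746 0.02492623]]
```

View pics/w15.png

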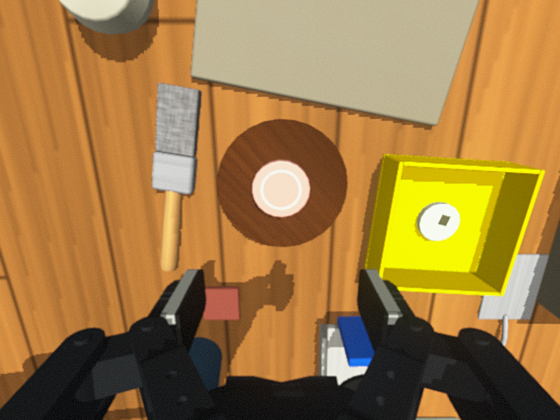

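Emit:
arm_command --commands '[[7,[2,4,0],0],[7,[2,4,0],0],[7,[2,4,0],0],[7,[2,4,0],0],[7,[2,4,0],0],[7,[2,4.3,0],0],[7,[0,0,0],0],[7,[0,0,0],0],[7,[0,0,0],0]]'

```text
clock: 29.8
position: [0.5928, 0.2998, 0.2106]
ee_rot: [-0.706, 0.708, -0.002, -0.001]
contact_force: [-0.5, -0.1, -0.3]
width: 0.0702
```

```bash
python3 - <<'E'
from wl import *
im=snap('wrist','w16.png');K=im['intrinsics']
for p in ([.594,.302],[.491,.3255]):
    X=np.array(im['R'])@np.array(p+[.022])+im['t'];  u,v=K[0][0]*X[0]/X[2]+K[0][2],K[1][1]*X[1]/X[2]+K[1][2]
    print(u,v,lid('wrist',(u,v),.022,45,im))
print(manip.get_state()['position'])
E
```

```text
283.27512687305926 187.35545158613476 [(array([284., 186.]), np.int32(1897), array([0.5943, 0.3023]), 49.9, 51.3)]
180.13394227379843 164.5146557520125 [(array([180., 164.]), np.int32(1436), array([0.4909, 0.3258]), 41.7, 43.3)]
[0.59298406 0.29957374 0.21129113]
```

View pics/w16.png

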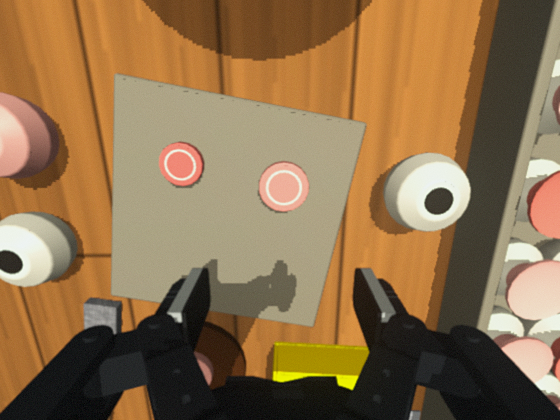

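Emit:
arm_command --commands '[[7,[0.1,0.2,-4],0],[7,[0,0,-4],0],[7,[0,0,-4],0],[7,[0,0,-3],0],[7,[0,0,-2],0],[7,[0,0,-0.8],0],[7,[0,0,-0.4],0],[7,[0,0,0],0],[7,[0,0,0],0]]'

```text
clock: 30.75
position: [0.5958, 0.3029, 0.0318]
ee_rot: [0.707, -0.707, -0.0, -0.001]
contact_force: [0.1, 0.4, -0.1]
width: 0.07
```

Emit:
arm_command --commands '[[4.2,[0,0,0],0],[4.2,[0,0,0],0],[4.2,[0,0,0],0],[4.2,[0,0,0],0],[4.2,[0,0,0],0]]'

```text
clock: 31.25
position: [0.5956, 0.3031, 0.0323]
ee_rot: [0.707, -0.707, -0.001, -0.001]
contact_force: [-1.7, -0.1, 6.4]
width: 0.049
```

Emit:
arm_command --commands '[[4.2,[0,0,1],0],[4.2,[0,0,3],0],[4.2,[0,0,4],0],[4.2,[0,0,4],0],[4.2,[0,0,3],0],[4.2,[-0.4,-3.6,0],0],[4.2,[-0.5,-4,0],0],[4.2,[-0.5,-4,0],0],[4.2,[-0.5,-4,0],0],[4.2,[0,-4,0],0],[4.2,[0,-4,0],0],[4.2,[0,-4,0],0]]'

```text
clock: 32.45
position: [0.5756, 0.0254, 0.1812]
ee_rot: [-0.707, 0.707, 0.0, 0.001]
contact_force: [-0.7, -0.7, -0.9]
width: 0.0488
```

Emit:
arm_command --commands '[[4.2,[0,-4,0],0],[4.2,[0,-4,0],0],[4.2,[0,-4,0],0],[4.2,[0,-4,0],0],[4.2,[0,-4,0],0],[4.2,[0,-3,0],0],[4.2,[0,0,-3],0],[4.2,[0,0,-3],0],[4.2,[0,0,-2],0],[4.2,[0,0,0],0],[4.2,[0,0,0],0],[4.2,[0,0,0],0]]'

```text
clock: 33.65
position: [0.5771, -0.2036, 0.1021]
ee_rot: [-0.707, 0.708, 0.001, 0.001]
contact_force: [-0.0, -0.4, -1.1]
width: 0.0487
```

```bash
python3 - <<'E'
from h import *
snap('wrist','w17.png');st()
E
```

```text
clock 33.7
qpos [-0.4528, 0.4391, 1.638, 0.0, 1.0609, -0.4521]
qd [0.0002, 0.0002, 0.0038, -0.0016, -0.0021, -0.0005]
effort [-0.0502, -47.4693, -20.921, -0.0029, 0.0039, -0.0]
position [0.577, -0.2036, 0.1022]
ee_rot [-0.7066, 0.7077, 0.0009, 0.0014]
contact_force [0.1858, 0.1262, 0.0386]
moment [0.006, 0.0507, 0.0107]
width 0.0488
```

View pics/w17.png

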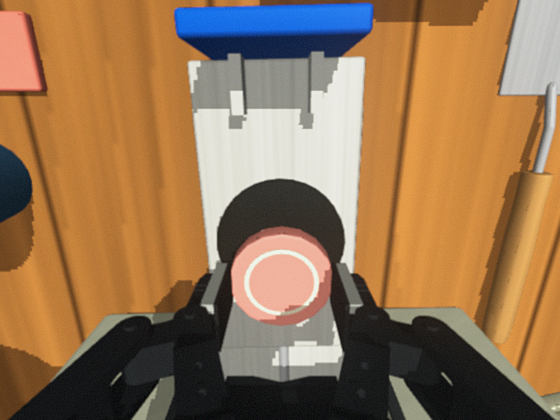

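Emit:
arm_command --commands '[[4.2,[0,0.1,-1.5],0],[4.2,[0,0,-1],0],[4.2,[0,0,-0.5],0],[4.2,[0,0,-0.1],0],[4.2,[0,0,0],0],[4.2,[0,0,0],0],[4.2,[0,0,0],0]]'

```text
clock: 34.4
position: [0.5757, -0.202, 0.0703]
ee_rot: [0.707, -0.707, 0.0, -0.0]
contact_force: [-2.4, 1.5, 5.0]
width: 0.0491
```

Emit:
arm_command --commands '[[4.2,[0,0,-0.1],0],[4.2,[0,0,-0.1],0],[4.2,[0,0,0],0],[4.2,[0,0,0],0]]'

```text
clock: 34.8
position: [0.5757, -0.202, 0.0702]
ee_rot: [-0.707, 0.707, -0.0, 0.001]
contact_force: [-4.8, 2.0, 15.2]
width: 0.0488
```

Contact is made. I'll relax by 1 mm, release, and check.

Emit:
arm_command --commands '[[4.2,[0,0,0.15],0],[5.2,[0,0,0],0],[5.6,[0,0,0],0],[6.4,[0,0,0],0],[6.4,[0,0,0],0],[6.4,[0,0,2],0],[6.4,[0,0,4],0],[6.4,[0,0,5],0],[6.4,[0,0,5],0],[6.4,[0,0,0],0],[6.4,[0,0,0],0]]'

```text
clock: 35.9
position: [0.5765, -0.2025, 0.2303]
ee_rot: [-0.707, 0.708, 0.001, 0.001]
contact_force: [-0.4, 0.5, -0.5]
width: 0.0639
```

```bash
python3 padck.py w18.png
```

```text
[ 0.5755 -0.202   0.2284]
280.9673657488402 194.2853010972552
lid [(array([282., 194.]), np.int32(6410), array([ 0.577, -0.205]), 121.0, 151.6), (array([281., 194.]), np.int32(2095), array([ 0.5761, -0.2031]), 50.0, 51.3)]
pad [(array([281., 186.]), np.int32(2238), array([ 0.5761, -0.2029]), 76.9, 78.5)]
```

View pics/w18.png

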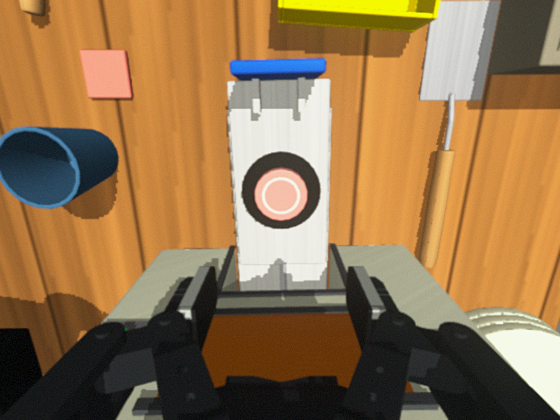

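Emit:
arm_command --commands '[[0,[-0.1,4,0],0],[0,[-0.1,4,0],0],[0,[0,4,0],0],[0,[0,2.5,0],0],[0,[0,0,-4],0],[0,[0,0,-4],0],[0,[0,0,-4],0],[0,[0,0,-2.9],0],[0,[0,0,0],0],[0,[0,0,0],0],[0,[0,0,0],0]]'

```text
clock: 37.05
position: [0.5749, -0.0574, 0.0809]
ee_rot: [-0.707, 0.707, 0.0, 0.001]
contact_force: [0.3, -0.1, -0.7]
width: -0.0002
```

Emit:
arm_command --commands '[[0,[0,-0.8,0],0],[0,[0,-0.7,0],0],[0,[0,-0.6,0],0],[0,[0,-0.4,0],0],[0,[0,-0.2,0],0],[0,[0,0,0],0]]'

```text
clock: 37.65
position: [0.5748, -0.0835, 0.0811]
ee_rot: [0.708, -0.706, -0.0, -0.002]
contact_force: [0.5, 5.8, 4.5]
width: -0.0
```

Emit:
arm_command --commands '[[0,[0,-0.4,0],0],[0,[0,-0.8,0],0],[0,[0,-1,0],0],[0,[0.1,-1.2,0],0],[0,[0,-1.2,0],0],[0,[0,-1.2,0],0],[0,[0.1,-1.2,0],0],[0,[0,-1.2,0],0],[0,[0,-1,0],0],[0,[0.1,-0.8,0],0],[0,[0,-0.5,0],0],[0,[0,-0.3,0],0]]'

```text
clock: 38.85
position: [0.577, -0.1882, 0.0811]
ee_rot: [0.71, -0.704, 0.001, -0.002]
contact_force: [0.7, 14.0, 8.8]
width: 0.0003
```

Emit:
arm_command --commands '[[0,[0,-0.3,0],0],[0,[0,-0.3,0],0],[0,[0,-0.2,0],0],[0,[0,0,0],0]]'

```text
clock: 39.25
position: [0.5772, -0.1962, 0.0812]
ee_rot: [0.71, -0.704, 0.001, -0.002]
contact_force: [2.2, 13.0, 6.7]
width: 0.0001
```

Emit:
arm_command --commands '[[0,[0,-0.2,0],0],[0,[0,-0.2,0],0],[0,[0,0,0],0],[0,[0,0,0],0]]'

```text
clock: 39.65
position: [0.5772, -0.1962, 0.0812]
ee_rot: [0.712, -0.702, 0.001, -0.002]
contact_force: [2.5, 21.9, 9.5]
width: 0.0
```

The slide is at the same stop position, y = -0.1962, with 22 N. I'll hold for 2 s and more.

Emit:
arm_command --commands '[[0,[0,0,0],0],[0,[0,0,0],0],[0,[0,0,0],0],[0,[0,0,0],0],[0,[0,0,0],0],[0,[0,0,0],0],[0,[0,0,0],0],[0,[0,0,0],0],[0,[0,0,0],0],[0,[0,0,0],0],[0,[0,0,0],0],[0,[0,0,0],0]]'

```text
clock: 40.85
position: [0.5772, -0.1962, 0.0812]
ee_rot: [0.712, -0.702, 0.001, -0.002]
contact_force: [1.3, 21.7, 9.6]
width: 0.0
```

Emit:
arm_command --commands '[[0,[0,0,0],0],[0,[0,0,0],0],[0,[0,0,0],0],[0,[0,0,0],0],[0,[0,0,0],0],[0,[0,0,0],0],[0,[0,0,0],0],[0,[0,0,0],0],[0,[0,0,0],0],[0,[0,0,0],0]]'

```text
clock: 41.85
position: [0.5772, -0.1962, 0.0812]
ee_rot: [0.712, -0.702, 0.001, -0.002]
contact_force: [2.9, 22.2, 9.7]
width: -0.0
```

Emit:
arm_command --commands '[[0,[0,0.6,0],0],[0,[0,0.8,0],0],[0,[-0.1,1,0],0],[0,[0,1.2,0],0],[0,[0,1.2,0],0],[0,[-0.1,1.2,0],0],[0,[0,1.2,0],0],[0,[0,1.2,0],0],[0,[-0.1,1.2,0],0],[0,[0,1.2,0],0],[0,[0,1,0],0],[0,[0,0.8,0],0]]'

```text
clock: 43.05
position: [0.573, -0.0772, 0.0795]
ee_rot: [0.707, -0.707, 0.001, 0.0]
contact_force: [-1.4, 1.5, 0.5]
width: -0.0002
```

Emit:
arm_command --commands '[[0,[0,1,0],0],[0,[0,1,0],0],[0,[0,1,0],0],[7,[0,0,4],0],[7,[0,0,5],0],[7,[0,0,5],0],[7,[0,-4,0],0],[7,[0.1,-5,0],0],[7,[0.1,-5,0],0],[7,[0,0,0],0],[7,[0,0,0],0]]'

```text
clock: 44.15
position: [0.5757, -0.189, 0.2194]
ee_rot: [0.707, -0.707, 0.001, -0.001]
contact_force: [0.3, -0.5, 0.2]
width: 0.0701
```

```bash
python3 padck.py w19.png
```

```text
[ 0.5756 -0.1878  0.2195]
282.49151776878415 211.36918526833227
lid [(array([284., 210.]), np.int32(6349), array([ 0.5772, -0.204 ]), 120.2, 151.5), (array([282., 211.]), np.int32(2137), array([ 0.5761, -0.2024]), 49.9, 51.1)]
pad [(array([282., 202.]), np.int32(2285), array([ 0.5762, -0.2027]), 77.1, 78.9)]
```

View pics/w19.png

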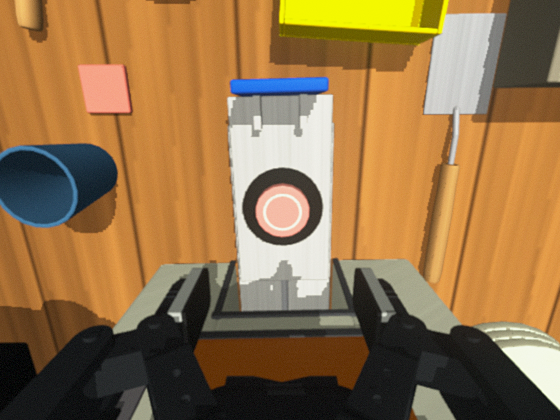

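Emit:
arm_command --commands '[[7,[0,-1.5,-2],0],[7,[0,0,-4],0],[7,[0,0,-4],0],[7,[0,0,-3],0],[7,[0,0,-1.5],0],[7,[0,0,-0.5],0],[7,[0,0,-0.2],0],[7,[0,0,-0.1],0],[7,[0,0,0],0],[7,[0,0,0],0]]'

```text
clock: 45.2
position: [0.5765, -0.2033, 0.0679]
ee_rot: [-0.707, 0.707, 0.0, 0.001]
contact_force: [-0.3, -0.4, -0.4]
width: 0.0702
```

Emit:
arm_command --commands '[[4.2,[0,0,0],0],[4.2,[0,0,0],0],[4.2,[0,0,0],0],[4.2,[0,0,0],0],[4.2,[0,0,0],0]]'

```text
clock: 45.7
position: [0.5763, -0.2034, 0.0681]
ee_rot: [-0.707, 0.707, 0.0, 0.001]
contact_force: [-0.7, 0.7, 4.6]
width: 0.0494
```

Emit:
arm_command --commands '[[4.2,[0,0,0.5],0],[4.2,[0,0,2.5],0],[4.2,[0,0,4],0],[4.2,[0,0,4],0],[4.2,[-2,4,0],0],[4.2,[-2,4,0],0],[4.2,[-2,4,0],0],[4.2,[-2,4,0],0],[4.2,[-2.2,2,0],0],[4.2,[0,0,0],0],[4.2,[0,0,0],0]]'

```text
clock: 46.8
position: [0.4739, -0.0229, 0.1773]
ee_rot: [-0.707, 0.707, 0.001, 0.0]
contact_force: [0.6, -0.4, -1.4]
width: 0.0492
```

```bash
cat > stk.py <<'E'
from wl import *
import sys
im=snap('wrist',sys.argv[1]); K=im['intrinsics']; zt=float(sys.argv[2])
X=np.array(im['R'])@np.array([.475,.058,zt])+im['t'];u,v=K[0][0]*X[0]/X[2]+K[0][2],K[1][1]*X[1]/X[2]+K[1][2]
print((u,v),[o for o in lid('wrist',(u,v),zt,60,im)], manip.get_state()['position'], manip.get_state()['width'])
E
python3 stk.py w20.png .024; python3 plate.py w20b.png
```

```text
(np.float64(282.66830952695835), np.float64(106.21912656652744)) [(array([281., 106.]), np.int32(3420), array([0.4736, 0.0577]), 56.4, 59.1)] [ 0.47464305 -0.02354674  0.17727057] 0.04919906593696988
[ 0.475  -0.0239  0.1772] 0.04920996800630288
(array([281., 100.]), np.int32(16766), array([0.4744, 0.0563]), 137.6, 143.0)
d (array([282.,  98.]), np.int32(16757), array([0.475 , 0.0572]), 136.6, 138.9)
```

View pics/w20.png

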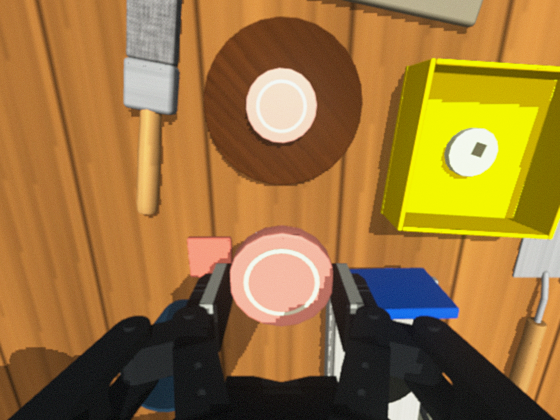

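Emit:
arm_command --commands '[[4.2,[0,4,0],0],[4.2,[0,4.1,0],0],[4.2,[0,0,-4],0],[4.2,[0,0,-4],0],[4.2,[0,0,-3],0],[4.2,[0,0,-1.4],0],[4.2,[0,0,-0.5],0],[4.2,[0,0,0],0],[4.2,[0,0,0],0],[4.2,[0,0,0],0]]'

```text
clock: 47.9
position: [0.4751, 0.0576, 0.0488]
ee_rot: [-0.707, 0.707, 0.0, 0.001]
contact_force: [-0.6, -0.8, 0.4]
width: 0.0492
```

Emit:
arm_command --commands '[[4.2,[0,0,-0.2],0],[4.2,[0,0,-0.1],0],[4.2,[0,0,0],0],[4.2,[0,0,0],0]]'

```text
clock: 48.3
position: [0.4738, 0.0579, 0.0449]
ee_rot: [-0.707, 0.707, -0.0, 0.0]
contact_force: [-0.3, -0.3, 0.1]
width: 0.0489
```

Emit:
arm_command --commands '[[4.2,[0,0,-0.1],0],[4.2,[0,0,0],0],[4.2,[0,0,0],0]]'

```text
clock: 48.6
position: [0.474, 0.0579, 0.0441]
ee_rot: [0.707, -0.707, 0.0, -0.001]
contact_force: [-0.6, -0.4, 3.3]
width: 0.0493
```

Emit:
arm_command --commands '[[5.1,[0,0,0],0],[5.5,[0,0,0],0],[6.4,[0,0,0],0],[6.4,[0,0,0],0],[6.4,[0,0,2],0],[6.4,[0,0,4],0],[6.4,[0,0,4],0],[6.4,[0,0,4],0],[6.4,[0,0,3],0],[6.4,[0,0,0],0],[6.4,[0,0,0],0]]'

```text
clock: 49.7
position: [0.4738, 0.0579, 0.2141]
ee_rot: [-0.707, 0.707, 0.0, 0.001]
contact_force: [-0.1, 0.5, 0.1]
width: 0.0642
```

```bash
python3 stk.py w21.png .036;  python3 plate.py w21b.png
```

```text
(np.float64(282.47968387204327), np.float64(192.2783532888715)) [(array([281., 188.]), np.int32(2526), array([0.4738, 0.0616]), 55.9, 57.4)] [0.47310985 0.05786835 0.21300509] 0.0639791897134059
[0.4728 0.0579 0.2124] 0.06407702777276286
(array([284., 181.]), np.int32(9926), array([0.4758, 0.0579]), 115.4, 141.1)
d (array([284., 181.]), np.int32(10374), array([0.4754, 0.0581]), 136.5, 138.4)
```

View pics/w21.png

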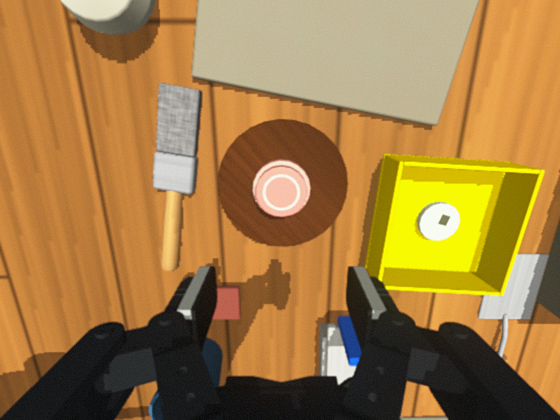

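Emit:
arm_command --commands '[[6.4,[0.3,4,0],0],[6.4,[0.3,4,0],0],[6.4,[0.3,4,0],0],[6.4,[0.3,4,0],0],[6.4,[0.3,4,0],0],[6.4,[0.2,4,0],0],[6.4,[0,2.7,0],0],[6.4,[0,0,0],0],[6.4,[0,0,0],0],[6.4,[0,0,0],0]]'

```text
clock: 50.8
position: [0.4903, 0.3237, 0.2126]
ee_rot: [-0.706, 0.708, -0.001, -0.0]
contact_force: [0.1, 0.9, -0.2]
width: 0.0641
```

```bash
python3 - <<'E'
from wl import *
im=snap('wrist','w22.png');K=im['intrinsics']
for p in ([.491,.3255],):
    X=np.array(im['R'])@np.array(p+[.022])+im['t'];  u,v=K[0][0]*X[0]/X[2]+K[0][2],K[1][1]*X[1]/X[2]+K[1][2]
    print(u,v,lid('wrist',(u,v),.022,45,im))
print(manip.get_state()['position'])
E
```

```text
282.53685335194734 187.25576404187765 [(array([282., 187.]), np.int32(1320), array([0.4908, 0.3258]), 41.7, 43.2)]
[0.49056424 0.32358867 0.21304139]
```

View pics/w22.png

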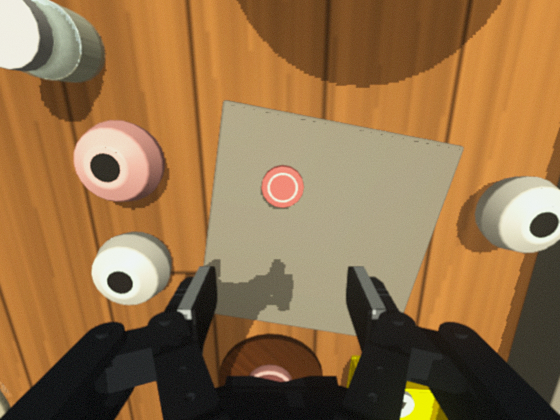

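Emit:
arm_command --commands '[[6,[0,0.1,-4],0],[6,[0,0,-4],0],[6,[0,0,-4],0],[6,[0,0,-3],0],[6,[0,0,-2],0],[6,[0,0,-1],0],[6,[0,0,-0.4],0],[6,[0,0,-0.1],0],[6,[0,0,0],0],[6,[0,0,0],0]]'

```text
clock: 51.85
position: [0.4916, 0.3262, 0.03]
ee_rot: [0.707, -0.707, -0.0, -0.001]
contact_force: [0.1, 0.4, 0.1]
width: 0.06
```

Emit:
arm_command --commands '[[3.4,[0,0,0],0],[3.4,[0,0,0],0],[3.4,[0,0,0],0],[3.4,[0,0,0],0],[3.4,[0,0,0],0]]'

```text
clock: 52.35
position: [0.4914, 0.3262, 0.0301]
ee_rot: [0.707, -0.707, -0.0, -0.001]
contact_force: [-0.4, 0.2, 5.5]
width: 0.0415
```

Emit:
arm_command --commands '[[3.4,[0,0,1],0],[3.4,[0,0,3],0],[3.4,[0,0,4],0],[3.4,[0,0,4],0],[3.4,[0,0,3],0],[3.4,[0,0,0],0],[3.4,[0,0,0],0]]'

```text
clock: 53.05
position: [0.4909, 0.3259, 0.1798]
ee_rot: [0.707, -0.707, -0.0, -0.001]
contact_force: [0.1, 0.5, -0.3]
width: 0.0416
```

```bash
python3 - <<'E'
from h import *
snap('wrist','w23.png');st()
E
```

```text
clock 53.1
qpos [0.4681, 0.3423, 1.5862, -0.0001, 1.2142, 0.469]
qd [-0.0004, 0.0235, 0.0226, 0.0007, 0.0002, 0.0004]
effort [0.0158, -45.7753, -24.1672, 0.0007, -0.0637, -0.0]
position [0.4901, 0.3255, 0.1784]
ee_rot [-0.7069, 0.7073, -0.0006, -0.0]
contact_force [-0.1912, -0.2328, -1.0197]
moment [0.0258, -0.0493, 0.0386]
width 0.0414
```

View pics/w23.png

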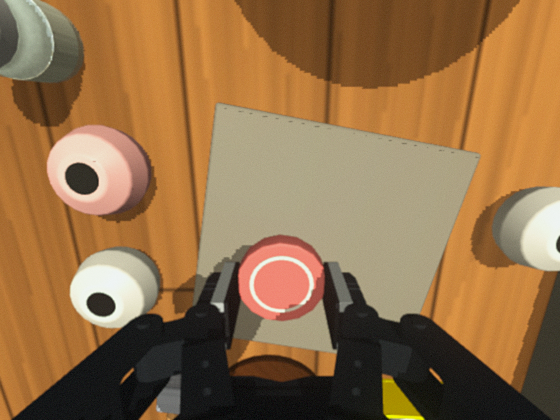

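Emit:
arm_command --commands '[[3.4,[0.9,-4,0],0],[3.4,[0.9,-4,0],0],[3.4,[0.9,-4,0],0],[3.4,[0.9,-4,0],0],[3.4,[0.9,-4,0],0],[3.4,[0.9,-4,0],0],[3.4,[0.9,-4,0],0],[3.4,[0.9,-4,0],0],[3.4,[0.9,-4,0],0],[3.4,[0.5,-4,0],0],[3.4,[0,-4,0],0],[3.4,[0,-4,0],0]]'

```text
clock: 54.3
position: [0.5756, -0.1553, 0.1765]
ee_rot: [0.708, -0.706, 0.002, 0.001]
contact_force: [0.7, 0.3, -0.2]
width: 0.0409
```

Emit:
arm_command --commands '[[3.4,[0,-3,0],0],[3.4,[0,-1.8,0],0],[3.4,[0,0,0],0],[3.4,[0,0,-3],0],[3.4,[0,0,-3],0],[3.4,[0,0,-2],0],[3.4,[0,0,0],0],[3.4,[0,0,0],0],[3.4,[0,0,0],0]]'

```text
clock: 55.2
position: [0.5779, -0.2017, 0.1001]
ee_rot: [-0.707, 0.707, 0.001, 0.001]
contact_force: [0.3, 0.3, -1.3]
width: 0.0411
```

```bash
python3 - <<'E'
from h import *
snap('wrist','w24.png');st()
E
```

```text
clock 55.25
qpos [-0.45, 0.4417, 1.6389, 0.0003, 1.0582, -0.4497]
qd [-0.0065, -0.0037, 0.0007, -0.0001, 0.0003, -0.0001]
effort [0.0867, -47.3664, -20.7186, 0.0093, 0.015, 0.0013]
position [0.5779, -0.202, 0.1003]
ee_rot [-0.7068, 0.7075, 0.0008, 0.0011]
contact_force [0.4637, -0.1905, -0.8048]
moment [-0.0103, -0.0425, -0.0504]
width 0.0415
```

View pics/w24.png

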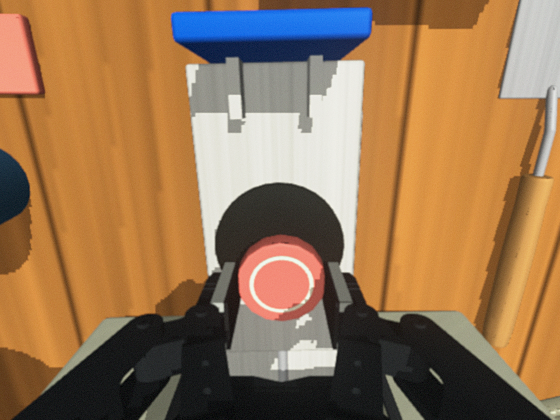

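Held and centred over the pad. Contact should come at TCP z of about 0.068.

Emit:
arm_command --commands '[[3.4,[-0.1,0,-1.5],0],[3.4,[0,0,-0.9],0],[3.4,[0,0,-0.4],0],[3.4,[0,0,0],0],[3.4,[0,0,0],0],[3.4,[0,0,0],0]]'

```text
clock: 55.85
position: [0.5763, -0.2024, 0.0714]
ee_rot: [-0.707, 0.707, -0.0, 0.001]
contact_force: [-0.2, 0.0, -0.2]
width: 0.0415
```

Emit:
arm_command --commands '[[3.4,[0,0,-0.1],0],[3.4,[0,0,-0.1],0],[3.4,[0,0,0],0]]'

```text
clock: 56.15
position: [0.5758, -0.2021, 0.0688]
ee_rot: [0.707, -0.707, 0.0, -0.0]
contact_force: [0.2, 1.0, 0.3]
width: 0.0414
```

Emit:
arm_command --commands '[[3.4,[0,0,-0.1],0],[3.4,[0,0,0],0],[3.4,[0,0,0],0]]'

```text
clock: 56.45
position: [0.576, -0.2022, 0.0682]
ee_rot: [-0.707, 0.707, -0.0, 0.001]
contact_force: [-1.3, 0.7, 2.8]
width: 0.0417
```

Emit:
arm_command --commands '[[4.4,[0,0,0],0],[4.8,[0,0,0],0],[5.8,[0,0,0],0],[5.8,[0,0,0],0],[5.8,[0,0,2],0],[5.8,[0,0,4],0],[5.8,[0,0,5],0],[5.8,[0,0,5],0],[5.8,[0,0,0],0],[5.8,[0,0,0],0]]'

```text
clock: 57.45
position: [0.5764, -0.2024, 0.2295]
ee_rot: [-0.707, 0.708, 0.001, 0.002]
contact_force: [-0.2, -0.4, 0.5]
width: 0.0583
```

```bash
python3 padck.py w25.png
```

```text
[ 0.5755 -0.2019  0.2276]
280.9931792637252 194.55933068121794
lid [(array([283., 194.]), np.int32(6466), array([ 0.5772, -0.2045]), 121.3, 151.8), (array([280., 194.]), np.int32(1496), array([ 0.5756, -0.2023]), 42.0, 43.3)]
pad [(array([281., 188.]), np.int32(2889), array([ 0.5762, -0.2029]), 76.9, 78.8)]
```

View pics/w25.png

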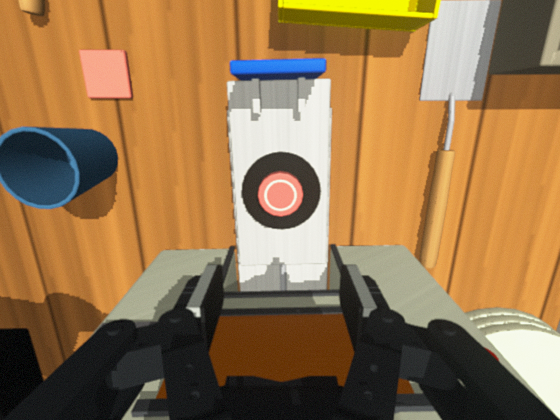

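lid_d is centred at (280,194). Pushing as before.

Emit:
arm_command --commands '[[0,[-0.1,4,0],0],[0,[-0.1,4,0],0],[0,[0,4,0],0],[0,[0,2.5,0],0],[0,[0,0,-4],0],[0,[0,0,-4],0],[0,[0,0,-4],0],[0,[0,0,-2.9],0],[0,[0,0,0],0],[0,[0,0,0],0],[0,[0,0,0],0]]'

```text
clock: 58.6
position: [0.5749, -0.0574, 0.0799]
ee_rot: [-0.707, 0.707, 0.0, 0.001]
contact_force: [0.6, -0.7, 0.7]
width: -0.0
```

Emit:
arm_command --commands '[[0,[0,-0.8,0],0],[0,[0,-0.7,0],0],[0,[0,-0.6,0],0],[0,[0,-0.4,0],0],[0,[0,-0.2,0],0],[0,[0,0,0],0]]'

```text
clock: 59.2
position: [0.5748, -0.0834, 0.0801]
ee_rot: [0.708, -0.706, -0.0, -0.002]
contact_force: [1.5, 6.2, 4.5]
width: -0.0001
```

Emit:
arm_command --commands '[[0,[0,-0.4,0],0],[0,[0,-0.8,0],0],[0,[0,-1,0],0],[0,[0.1,-1.2,0],0],[0,[0,-1.2,0],0],[0,[0,-1.2,0],0],[0,[0.1,-1.2,0],0],[0,[0,-1.2,0],0],[0,[0,-1,0],0],[0,[0.1,-0.8,0],0],[0,[0,-0.5,0],0],[0,[0,-0.3,0],0]]'

```text
clock: 60.4
position: [0.5771, -0.1882, 0.0802]
ee_rot: [0.71, -0.704, 0.001, -0.002]
contact_force: [0.8, 13.8, 7.2]
width: -0.0005
```

Emit:
arm_command --commands '[[0,[0,-0.3,0],0],[0,[0,-0.3,0],0],[0,[0,-0.2,0],0],[0,[0,-0.2,0],0],[0,[0,-0.2,0],0],[0,[0,0,0],0]]'

```text
clock: 61.0
position: [0.5772, -0.1962, 0.0802]
ee_rot: [0.712, -0.702, 0.001, -0.002]
contact_force: [2.2, 22.9, 9.7]
width: 0.0004
```

Emit:
arm_command --commands '[[0,[0,0,0],0],[0,[0,0,0],0],[0,[0,0,0],0],[0,[0,0,0],0],[0,[0,0,0],0],[0,[0,0,0],0],[0,[0,0,0],0],[0,[0,0,0],0],[0,[0,0,0],0],[0,[0,0,0],0],[0,[0,0,0],0],[0,[0,0,0],0]]'

```text
clock: 62.2
position: [0.5772, -0.1962, 0.0802]
ee_rot: [0.712, -0.702, 0.001, -0.002]
contact_force: [2.8, 22.4, 9.1]
width: 0.0002
```

Emit:
arm_command --commands '[[0,[0,0,0],0],[0,[0,0,0],0],[0,[0,0,0],0],[0,[0,0,0],0],[0,[0,0,0],0],[0,[0,0,0],0],[0,[0,0,0],0],[0,[0,0,0],0],[0,[0,0,0],0],[0,[0,0,0],0]]'

```text
clock: 63.2
position: [0.5772, -0.1962, 0.0802]
ee_rot: [0.712, -0.702, 0.001, -0.002]
contact_force: [1.5, 23.0, 9.8]
width: -0.0004
```

Emit:
arm_command --commands '[[0,[0,0.6,0],0],[0,[0,0.8,0],0],[0,[-0.1,1,0],0],[0,[0,1.2,0],0],[0,[0,1.2,0],0],[0,[-0.1,1.2,0],0],[0,[0,1.2,0],0],[0,[0,1.2,0],0],[0,[-0.1,1.2,0],0],[0,[0,1.2,0],0],[0,[0,1,0],0],[0,[0,0.8,0],0]]'

```text
clock: 64.4
position: [0.573, -0.0772, 0.0785]
ee_rot: [0.707, -0.707, 0.001, 0.0]
contact_force: [-1.3, 2.1, 0.5]
width: 0.0005
```

Emit:
arm_command --commands '[[0,[0,1,0],0],[0,[0,1,0],0],[0,[0,1,0],0],[6.2,[0,0,4],0],[6.2,[0,0,5],0],[6.2,[0,0,5],0],[6.2,[0,-4,0],0],[6.2,[0.1,-5,0],0],[6.2,[0.1,-5,0],0],[6.2,[0,0,0],0],[6.2,[0,0,0],0]]'

```text
clock: 65.5
position: [0.5757, -0.1889, 0.2185]
ee_rot: [0.707, -0.707, 0.001, -0.001]
contact_force: [-0.4, -0.0, 0.1]
width: 0.0619
```

```bash
python3 padck.py w26.png
```

```text
[ 0.5756 -0.1878  0.2185]
282.49632076539774 211.7218767737885
lid [(array([284., 210.]), np.int32(6339), array([ 0.5773, -0.2038]), 119.6, 149.9), (array([281., 210.]), np.int32(1528), array([ 0.5756, -0.2017]), 41.9, 43.2)]
pad [(array([282., 205.]), np.int32(2959), array([ 0.5761, -0.2028]), 77.2, 79.0)]
```

View pics/w26.png

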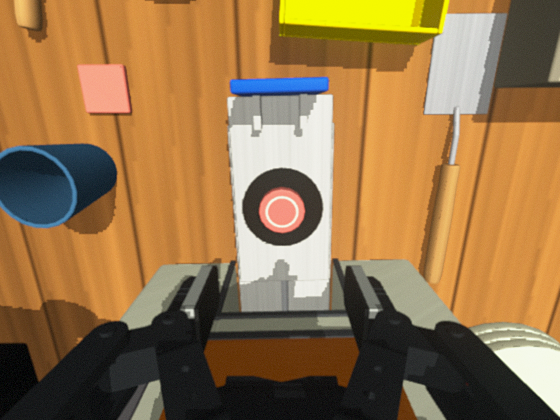

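Emit:
arm_command --commands '[[6,[0,-1.4,-2],0],[6,[0,0,-4],0],[6,[0,0,-4],0],[6,[0,0,-3],0],[6,[0,0,-1.5],0],[6,[0,0,-0.5],0],[6,[0,0,-0.1],0],[6,[0,0,-0.1],0],[6,[0,0,0],0],[6,[0,0,0],0]]'

```text
clock: 66.55
position: [0.5765, -0.2023, 0.0679]
ee_rot: [-0.707, 0.707, 0.0, 0.001]
contact_force: [0.4, -0.5, 0.1]
width: 0.0599
```

Emit:
arm_command --commands '[[3.4,[0,0,0],0],[3.4,[0,0,0],0],[3.4,[0,0,0],0],[3.4,[0,0,0],0],[3.4,[0,0,0],0]]'

```text
clock: 67.05
position: [0.5763, -0.2024, 0.0679]
ee_rot: [-0.707, 0.707, 0.0, 0.001]
contact_force: [-0.3, 0.9, 4.7]
width: 0.0411
```

Emit:
arm_command --commands '[[3.4,[0,0,0.5],0],[3.4,[0,0,2.5],0],[3.4,[0,0,4],0],[3.4,[0,0,4],0],[3.4,[-2,4,0],0],[3.4,[-2,4,0],0],[3.4,[-2,4,0],0],[3.4,[-2,4,0],0],[3.4,[-2.2,2,0],0],[3.4,[0,0,0],0],[3.4,[0,0,0],0]]'

```text
clock: 68.15
position: [0.4739, -0.0219, 0.1772]
ee_rot: [-0.707, 0.707, 0.001, 0.0]
contact_force: [-0.3, 0.9, -0.3]
width: 0.0411
```

```bash
python3 stk.py w27.png .036; python3 plate.py w27b.png
```

```text
(np.float64(282.80858818775357), np.float64(107.57644766082721)) [(array([283., 104.]), np.int32(3938), array([0.4751, 0.0596]), 54.2, 56.6)] [ 0.47462023 -0.02250583  0.17718601] 0.04182087191837731
[ 0.475  -0.0228  0.1771] 0.04132309879896518
(array([281., 101.]), np.int32(16732), array([0.4744, 0.0563]), 137.6, 142.7)
d (array([281., 100.]), np.int32(16683), array([0.475 , 0.0573]), 136.7, 138.8)
```

View pics/w27.png

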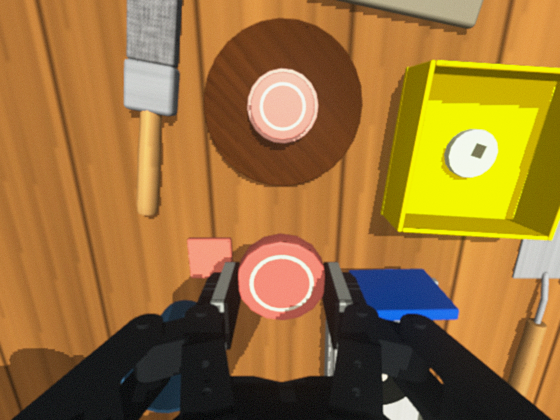

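Emit:
arm_command --commands '[[3.4,[0,4,0],0],[3.4,[0,4,0],0],[3.4,[0,0,-4],0],[3.4,[0,0,-3.5],0],[3.4,[0,0,-2.5],0],[3.4,[0,0,-1.2],0],[3.4,[0,0,-0.5],0],[3.4,[0,0,0],0],[3.4,[0,0,0],0],[3.4,[0,0,0],0]]'

```text
clock: 69.25
position: [0.4749, 0.0576, 0.0607]
ee_rot: [-0.707, 0.707, 0.0, 0.001]
contact_force: [0.2, -0.7, -0.7]
width: 0.0413
```

Emit:
arm_command --commands '[[3.4,[0,0,-0.2],0],[3.4,[0,0,-0.1],0],[3.4,[0,0,0],0],[3.4,[0,0,0],0]]'

```text
clock: 69.65
position: [0.4738, 0.0579, 0.0569]
ee_rot: [-0.707, 0.707, -0.0, 0.0]
contact_force: [-0.7, 0.1, -0.7]
width: 0.0416
```

Emit:
arm_command --commands '[[3.4,[0,0,-0.1],0],[3.4,[0,0,0],0],[3.4,[0,0,0],0]]'

```text
clock: 69.95
position: [0.474, 0.0579, 0.056]
ee_rot: [0.707, -0.707, 0.0, -0.001]
contact_force: [-0.9, -0.2, 2.3]
width: 0.0417
```

Emit:
arm_command --commands '[[4.4,[0,0,0],0],[4.8,[0,0,0],0],[5.8,[0,0,0],0],[5.8,[0,0,0],0],[5.8,[0,0,2],0],[5.8,[0,0,4],0],[5.8,[0,0,4],0],[5.8,[0,0,4],0],[5.8,[0,0,0],0],[5.8,[-3,-3,0],0],[5.8,[0,0,0],0],[5.8,[0,0,0],0]]'

```text
clock: 71.15
position: [0.4431, 0.0277, 0.1953]
ee_rot: [0.707, -0.707, 0.001, -0.001]
contact_force: [-0.6, -0.0, -0.1]
width: 0.0579
```

```bash
python3 stk.py w28.png .048; python3 plate.py w28b.png; python3 - <<'E'
from h import *
snap('scene','s28.png'); st()
E
```

```text
(np.float64(318.2625523985523), np.float64(167.73927105068861)) [(array([315., 161.]), np.int32(3081), array([0.4722, 0.0633]), 53.3, 55.1)] [0.44385529 0.02793494 0.19538283] 0.05795510216472378
[0.4442 0.0281 0.1955] 0.057910356307484034
(array([345., 127.]), np.int32(4504), array([0.4956, 0.0781]), 88.1, 123.7)
(array([284., 117.]), np.int32(291), array([0.4449, 0.0987]), 22.0, 35.2)
(array([272., 126.]), np.int32(337), array([0.4353, 0.0898]), 23.5, 36.5)
(array([257., 130.]), np.int32(76), array([0.4205, 0.0875]), 8.6, 12.0)
(array([275., 185.]), np.int32(2925), array([0.4528, 0.04  ]), 76.7, 123.3)
(array([353., 198.]), np.int32(183), array([0.5158, 0.0212]), 17.9, 27.4)
(array([340., 207.]), np.int32(283), array([0.5013, 0.0114]), 23.1, 33.7)
d (array([313., 155.]), np.int32(12516), array([0.4749, 0.0575]), 136.5, 138.3)
clock 71.3
qpos [-0.0934, 0.1196, 1.8496, 0.0003, 1.1724, -0.0927]
qd [0.0045, 0.0048, -0.0052, -0.0024, 0.0034, -0.0011]
effort [-0.15, -30.2293, -22.3235, -0.0096, 0.0216, 0.0019]
position [0.4444, 0.0282, 0.1955]
ee_rot [0.7072, -0.707, 0.0003, -0.0003]
contact_force [-0.2166, 0.1948, -0.3875]
moment [0.0113, -0.0334, -0.0194]
width 0.0577
```

View pics/w28.png

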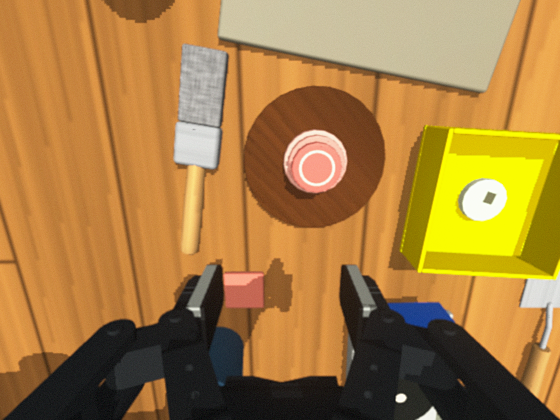

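View pics/s28.png

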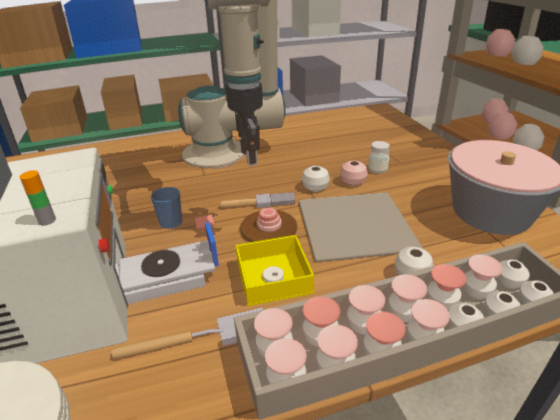

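```bash
python3 - <<'E'
from m import *
im=snap('wrist'); hsv=cv2.cvtColor(im['pixels'],cv2.COLOR_RGB2HSV)
print(at_z(im,[(317,168)],.048), by_depth(im,[(317,168)]))
C=cloud(im); z=C[...,2]; near=np.hypot(C[...,0]-.475,C[...,1]-.0575)<.045
for lo,hi,t in [(.043,.055,.048)]:
    m=cv2.morphologyEx((near&(z>lo)&(z<hi)).astype(np.uint8),cv2.MORPH_OPEN,np.ones((3,3)))
    for o in circ(im,m,t): print(o)
t=snap('top'); px=t['pixels']
E
```

```text
[[0.47521581 0.05828093 0.048     ]] [[0.47508495 0.05849275 0.04914052]]
(array([315., 167.]), np.int32(1913), array([0.4735, 0.0585]), 42.3, 43.8)
```

The top lid is at (0.474, 0.058, top z 0.049) and the plate at (0.475, 0.0575). The trial disc is in the bin and the slide is out, so I'm handing in.

```bash
python3 -c "
from rig import manip
print(manip.sign_off())"
```

```text
the job is handed in; nothing more can be done
None
```

The job is done and handed in after about 71 s of the 210 s allowed; sign-off gave no verdict. Three lids were present (60, 52 and 44 mm); the 68 mm one was absent.

- **Trial disc:** I dropped it in the scrap bin first. The last pictures show it lying flat there.
- **Marking:** Each lid went through the machine largest first, lying within about 1.5 mm of the pad's centre before and after each push. I held the slide on its stop for more than 2 s each time, with about 22 N on the tool. The tool stopped at the same place on all three pushes. On the first push the camera gave about 118 mm of travel against the nominal 120 mm, within the measuring error.
- **Stack:** The lids stand on the plate largest to smallest. The bottom and top lids measured within about 2.5 mm of the plate's centre. The automatic fits on the 52 mm lid picked up the lid below and read about 4 mm off, so its centring is judged by eye from the pictures. The top of the stack measured about 49 mm high, against 48 mm expected.
- **Rest of the scene:** The slide is out and the gripper is clear of everything. The bystanders I could see looked unmoved, but I judged that by eye and did not measure them. I noticed neither a knock nor a grip slip.

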